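# Free the seized lid pin and put the spice jars away in the tub

## Task

The T-handled pin that keeps the storage tub shut has rusted into its lug: work it out by twisting it to and fro while pulling gently, without heaving the tub off the counter, and put it in the clay bowl. Swing the lid right back until it meets its stop, put every square amber spice jar and the salad tongs, as many of them as are out on the counter, into the tub, and shut the lid fully again. Leave the garlic keeper, the open round jar and the oil bottle alone.

Things in the scene. Friction and masses are not known exactly. Their poses are not given: they have to be found in the camera images.
- tub: Grey plastic storage tub, loose but heavy (4.8 kg in all). Walls 200 mm (x) by 340 mm (y) outside, 4 mm thick, rim 146 mm high. Origin: centre of its underside; x points from the pin side (near the robot) to the hinge side, y along the hinge, z up. A pull straight up at the pin of more than some 22 N starts to tip it about its hinge-side edge. The snap latches on its short ends hang open and do nothing.
- tub_floor (a point): Centre of the tub's inner floor, which is the top of three layers of spare floor tiles, 28 mm above the tub's underside. Things stand on it; it is 192 by 332 mm, with 118 mm of height free under the shut lid.
- lug_hole (a point): Mouth of the bore in the lug near the right end of the tub's near side, on the pin's axis: tub frame (-122, -122, 145) mm. The bore runs straight down 34 mm. A tab of the lid, 9 mm to its top, lies over it, and the pin goes through both and so keeps the lid shut.
- lid_hinge (a point): Middle of the lid's hinge axis, which runs along the tub's y: tub frame (102, 0, 150) mm. The lid is a flat white plate 206 by 346 by 8 mm; shut, its top is 154 mm high; its near-side tab (44 mm wide, over the lug) reaches to 144 mm from the tub's centre line. With the lid fully open the tab's end stands 390 mm above the counter: keep arm and load clear of it.
- lid (a joint): Hinge angle of the lid, rad: 0 is shut flat on the rim; it grows as the lid opens up and away over the hinge, to the stop at 1.80 (103 degrees, a little past upright). The hinge is stiff: the lid stays where it is left and takes about 0.9 N m to raise.
- lid_grip (a point): Point to hold the grab rib on the lid, 27 mm above the lid's top face, 14 mm below the rib's top. The rib is an upright block 44 mm wide (along the tub's y), 16 mm thick, 41 mm tall, 157 mm from the hinge towards the pin; this point lies 31 mm off the hinge's plane. It swings with the lid, and pivots easily between fingers that hold it by its 44 mm width.
- pin_grip (a point): Centre of the bar of the T-handled steel pin (170 g, 94 mm tall): bar 64 mm long (the pin's x), 14 mm thick (y), 16 mm high (z), on a neck and collar; the shank below is 12 mm thick, 50 mm long. Seated, the bar's centre is 47 mm above the bore's mouth, 38 mm above the lid's tab.
- pin_tip (a point): Lower end of the pin's shank, 86 mm below the bar's centre. The shank has rusted fast: a straight pull tips the whole tub before the pin gives; turning it to or fro takes 0.2 to 0.3 N m.
- pin_mid (a point): Near the pin's centre of mass, on its axis, 26 mm below the bar's centre. While the pin is being turned, to or fro, it follows a pull of 8 to 15 N, rising 1 to 1.5 mm for each radian of turning (half a radian either side of the middle will do); after about 20 mm of rise it runs free, and 50 mm of rise brings the tip clear of lug and tab.
- bowl_centre (a point): Centre of the inner floor of a clay bowl, fixed on the counter, 170 mm across the rim and 45 mm high, 6 mm thick; it is for the pin.
- tongs_centre (a point): Centre of stainless steel salad tongs that lie closed on their side: 212 mm long (x), 30 mm wide (y), 24 mm high (z), 150 g; grip them across the width near this point. May be absent.
- garlic_keeper: White ceramic garlic keeper with a knobbed lid and vent holes, 112 mm across, 118 mm high; origin at the centre of its underside. To be left alone.
- round_jar: Empty, open, round amber glass jar, 84 mm across, 110 mm high; origin at the centre of its underside. To be left alone.
- oil_bottle: Green oil bottle with a cork, 70 mm across, 240 mm high; origin at the centre of its underside. To be left alone.
- jar1_centre (a point): Centre (half-way up) of a square amber glass spice jar with a round steel lid: 52 by 52 mm and 62 mm high to the shoulder, 84 mm high over the lid (46 mm across), 150 to 300 g; its z points up through the lid. May be absent.
- jar2_centre (a point): Centre (half-way up) of a square amber glass spice jar with a round steel lid: 52 by 52 mm and 62 mm high to the shoulder, 84 mm high over the lid (46 mm across), 150 to 300 g; its z points up through the lid. May be absent.
- jar3_centre (a point): Centre (half-way up) of a square amber glass spice jar with a round steel lid: 52 by 52 mm and 62 mm high to the shoulder, 84 mm high over the lid (46 mm across), 150 to 300 g; its z points up through the lid. May be absent.
- jar4_centre (a point): Centre (half-way up) of a square amber glass spice jar with a round steel lid: 52 by 52 mm and 62 mm high to the shoulder, 84 mm high over the lid (46 mm across), 150 to 300 g; its z points up through the lid. May be absent.

How it is judged:
By the outcome, as a careful person would: the job done as asked, in the order asked, and still so for the second after the job is handed in, with the robot touching nothing.
Of jar1, jar2, jar3, jar4, tongs only 2 to 4 are there at a start; the rules pass over those that are not, and their reading is None.
At some moment in a run one of jar1, jar2, jar3, jar4 may be knocked a few centimetres aside while the robot is not near it.
Once in a run the grip may slacken for a moment while it holds something.
It also fails if it takes over 210 s, if anything falls off the work surface, if the arm or the gripper's body presses on something with over 40 N, if the wrist force passes 120 N, or if a joint passes its speed limit or range.

## Robot

A 6-joint arm with a two-finger parallel gripper is mounted at the origin on the work surface. World frame = base frame: x ahead of the robot, y to its left, z up, the work surface at z = 0. Lengths are in mm, angles in degrees, forces in N, time in s.
With the tool pointing down it reaches from about 300 to 850 mm from the base axis. Payload 4.2 kg.
Tool frame: the origin (TCP) lies at the very end of the fingers, on their centre line; the grasp point (between the pads) lies 19 mm behind it (env.grasp_offset is the distance from the TCP to the grasp point, in mm); z points along the fingers, y is the line along which they close (so a half turn about z gives the same grasp; the last joint's range is limited). The gripper opens to 91 mm and grips with 3 to 60 N. Pads are 32 mm wide; open, the fingers measure 118 mm over their backs; the gripper's body (76 mm by 178 mm) begins 60 mm behind the grasp point.
Start: joints at [-1.146, 18.312, 89.639, -0, 72.044, -1.146], TCP at [575.018, 0, 186.676] pointing down, gripper open.
Joint ranges: [-177.97, 177.97], [-48.28, 115.42], [12.27, 149.76], [-77.06, 257.06], [2.81, 150.46], [-146.56, 146.56]. Speed limits (degrees/s): [147.25, 147.25, 180, 180, 180, 180].

## Interface

Orientations are given as [roll, pitch, yaw] about the fixed x, y, z axes, in that order (R = Rz(yaw) Ry(pitch) Rx(roll)).
In Python, from workcell import env, eyes gives the robot as it stands.
- The arm moves only by the tool send_rows, never from a script. Its arguments are lists of equal length, an entry for each row: "grip": the opening, from -1 (shut) to 1 (fully open), so that 0 is half open; "xyz": the shift along the world's x, y, z in m, a list of three; "yaw": the turn about the world's z in degrees. A call has 1 to 8 rows; each row is the pose to reach, as a shift and turn from the pose commanded when the call began; what a row does not reach only later rows make up. A row lasts 1/12 s, in which the tool goes at most 41.7 mm and 7.16 degrees, less where a joint would pass 70% of its speed; a pose out of reach is approached as far as the arm can. A call with a gripper value outside its range is refused whole. The fingers move at their own pace and stop on an object; "grip_force" is the grip in N (left out, the last holds). Time passes only in rows, so rows that repeat a pose let the fingers close. It gives the time, the measured TCP pose, the force, the opening and the grip force at its end, in the units of the state.
- env.state(): the state, without advancing time (a new reading comes with each control period).
- eyes.grab_frame(name): name is "scene" or "side" or "wrist"; returns a dict with "frame" (420x560x3 uint8, red, green, blue), "fx", "fy", "cx", "cy" (pixels), "pose" (4x4, takes a point from camera to world coordinates). Camera axes: x right, y down, z forward; pixel columns grow to the right and rows downward; lengths in mm; the calibration is good to about 2 mm. A picture is of the moment at which its call begins. There is no depth.
- env.job_done(): hands the job in; it is judged then, once.
The state is a dict: "time_s": time; "qpos": joint angles; "qvel": joint speeds; "effort": joint torques, N m; "ee_pos": TCP position; "ee_rot": TCP orientation; "force": force on the tool from outside, world axes, zero at the start; "torque": the same for the moment, N m; "gripper_width": finger opening in mm; "gripper_force": force on a finger pad.
Only numpy, scipy, OpenCV 4.12 (cv2) and the standard library are available. Lean on these libraries where they do the work, as an engineer would, in place of code of your own. Each camera call takes 0.05 s, during which the arm holds its last target. There are 200 camera calls.

## Working session

There is one attempt and no reset: what is moved stays moved. The work goes in short steps, Python scripts to look and compute and a tool call to move; the robot and the scene stay as the last step left them, time stands still between calls to the robot, and variables do not carry over. Pictures are saved under pics/ and viewed, at most 14 in all, crops included, and the job is handed in when it is done.

Besides the shell and the picture viewer there is one more tool, called after "Call:" in YAML: its name, and indented under it one key for each argument. send_rows: Moves the arm, as the interface text tells. Its arguments: {"type":"object","properties":{"grip":{"type":"array"},"xyz":{"type":"array"},"yaw":{"type":"array"},"grip_force":{"type":"number"}},"required":["grip","xyz","yaw"]}

```bash
mkdir -p pics; ls; cat > h.py <<'E'
import numpy as np, cv2
from workcell import env, eyes
def grab(n,save=None):
    f=eyes.grab_frame(n)
    if save: cv2.imwrite('pics/'+save+'.png',f['frame'][:,:,::-1])
    return f
def ray(f,u,v):
    P=np.array(f['pose']); d=P[:3,:3]@np.array([(u-f['cx'])/f['fx'],(v-f['cy'])/f['fy'],1.]); return P[:3,3],d
def onz(f,u,v,z):
    o,d=ray(f,u,v); return (o+d*(z-o[2])/d[2]).round(1)
def proj(f,p):
    P=np.array(f['pose']); q=P[:3,:3].T@(np.array(p,float)-P[:3,3]); return np.array([f['fx']*q[0]/q[2]+f['cx'],f['fy']*q[1]/q[2]+f['cy']]).round(1)
def tri(fa,a,fb,b):
    o1,d1=ray(fa,*a);o2,d2=ray(fb,*b)
    t=np.linalg.lstsq(np.c_[d1,-d2],o2-o1,rcond=None)[0]
    p,q=o1+t[0]*d1,o2+t[1]*d2
    return ((p+q)/2).round(1),np.linalg.norm(p-q).round(1)
E
python3 - <<'E'
from h import *
for n in('scene','side','wrist'):
    f=grab(n,n+'0'); P=np.array(f['pose']); print(n,f['fx'],f['cx'],f['cy'],P[:3,3].round(),P[:3,2].round(2))
print(env.state())
E
```

```text
pics
scene 497.39940697962925 277.74171998836675 215.4215886178724 [1402.  -63. 1575.] [-0.49 -0.03 -0.87]
side 432.5776001460925 279.1742537640073 206.87665946360224 [  -8. -749. 1029.] [ 0.48  0.52 -0.7 ]
wrist 376.21404451198543 282.485267960664 204.81668792596304 [575.  67. 385.] [-0.   -0.24 -0.97]
{'time_s': 0.15, 'qpos': array([-1.14597745e+00,  1.83444916e+01,  8.96894850e+01,  7.82551428e-04,
        7.20437994e+01, -1.14535475e+00]), 'qvel': array([-0.02898214, -0.19792516, -0.24855133,  0.04342622,  0.09908748,
        0.04478529]), 'effort': array([-5.72294630e-04, -4.12774551e+01, -2.32154489e+01,  7.26667210e-02,
        4.33494255e-02, -9.00343002e-05]), 'ee_pos': array([5.74592116e+02, 1.30220500e-02, 1.86006623e+02]), 'ee_rot': array([-1.79922254e+02, -2.29861174e-03,  8.99991340e+01]), 'force': array([ 0.35151027,  0.96384021, -0.04254694]), 'torque': array([0.01265619, 0.00901162, 0.0627998 ]), 'gripper_force': 0.0, 'gripper_width': 90.91942213465555}
```

View pics/scene0.png

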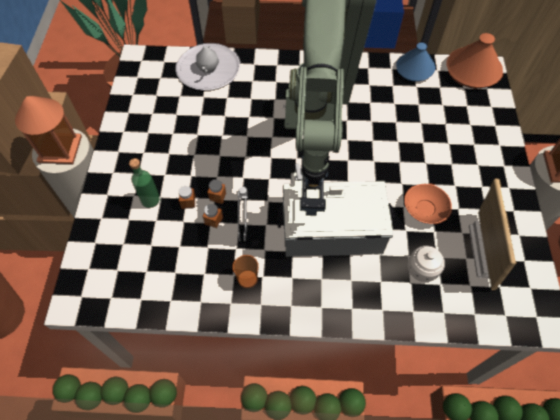

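View pics/side0.png

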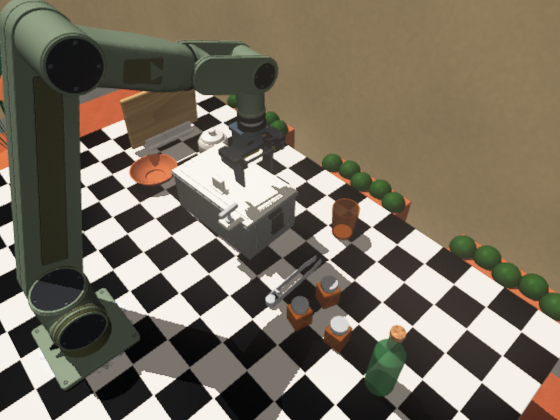

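The scene shows the tub at (285–390, 180–255), 3 jars at about (187,197), (217,190) and (212,214), the tongs at (243,213), the bowl at (427,205) and the open round jar at (246,270). In the side view the T pin is at about (230,213) and the rib at about (220,184).

```bash
python3 - <<'E'
import cv2,numpy as np
a=cv2.imread('pics/side0.png')[130:400,160:430]
b=cv2.imread('pics/scene0.png')[150:300,120:300]
a=cv2.resize(a,(540,540),interpolation=3)
cv2.imwrite('pics/c1.png',a)
E
```

```text
(no output)
```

View pics/c1.png

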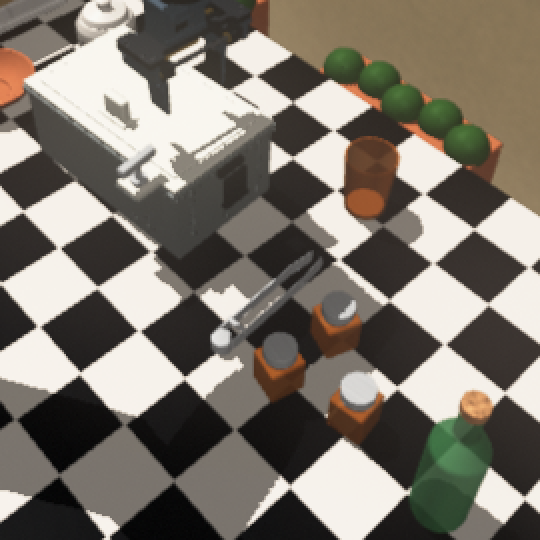

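View pics/wrist0.png

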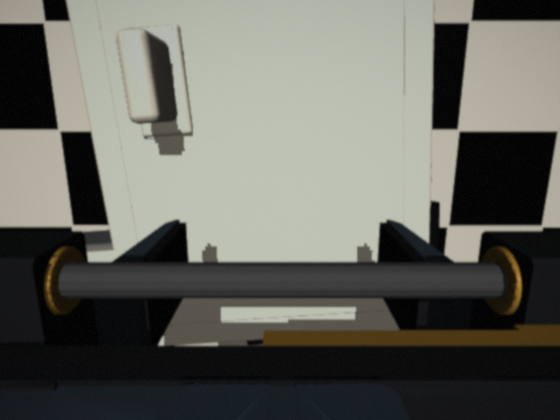

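The crop shows the pin bar from (221,213) to (237,205), tub lid corners near (172,172), (250,226) and (296,191), and the tongs, jars and bottle standing apart. The wrist image shows the rib at (140,75) and the lid edges at about u=85 and u=432.

```bash
python3 - <<'E'
from h import *
fs=grab('scene');fd=grab('side');fw=grab('wrist')
print('bar',onz(fd,221.5,212.5,198),onz(fd,236,205,198))
for p in((172.5,172),(250,226.5),(296,191)): print('corner',onz(fd,*p,154))
for p in((68,0),(112,230),(433,0),(430,150)): print('wr',onz(fw,*p,154))
for p in((120,30),(145,25),(135,120),(157,118)): print('rib',onz(fw,*p,195))
# amber + steel blobs
for n,f in(('scene',fs),('side',fd)):
    h=cv2.cvtColor(f['frame'],cv2.COLOR_RGB2HSV)
    m=cv2.inRange(h,(3,120,40),(18,255,255))
    k,l,s,c=cv2.connectedComponentsWithStats(m)
    for i in range(1,k):
        if 40<s[i,4]<3000: print(n,s[i],c[i].round(1),onz(f,*c[i],31))
# tongs ends
print('tongs',onz(fd,160+222/2,130+338/2,12),onz(fd,160+318/2,130+258/2,12),onz(fs,243,192,12),onz(fs,243,240,12))
print('bowl scene rim',onz(fs,427,207,45), 'jar r',onz(fs,246,280,0),'garlic',onz(fs,427,264,60),'oil',onz(fs,149,203,0))
for x,y in ((269,290+0),): pass
# jar lids in side
for u,v in((280,350),(340,308),(359,390)): print('lidside',onz(fd,160+u/2,130+v/2,84))
E
python3 - <<'E'
import cv2
b=cv2.imread('pics/scene0.png')[150:300,110:310]
cv2.imwrite('pics/c2.png',cv2.resize(b,(800,600),interpolation=3))
E
```

```text
bar [426.2 -42.  198. ] [473.  -45.3 198. ]
corner [441.8 240.2 154. ]
corner [ 475.  -100.1  154. ]
corner [668.3 -80.6 154. ]
wr [455.4 128.3 154. ]
wr [465.6  -6.1 154. ]
wr [659.3 128.3 154. ]
wr [665.3  45.  154. ]
rib [499.3 104.6 195. ]
rib [511.2 106.8 195. ]
rib [502.5  63.6 195. ]
rib [513.5  64.5 195. ]
scene [365   0  53  53 723] [403.6  33. ] [-444.5  414.4   31. ]
scene [ 447   32   57   57 2176] [476.   63.2] [-267.9  711.7   31. ]
scene [ 11 138  19  19  93] [ 20.1 146.7] [  264.7 -1121.2    31. ]
scene [524 139  36  43 744] [545.5 156.7] [221.6 902.   31. ]
scene [  9 156  13  15  48] [ 14.1 162.3] [  338.9 -1121.7    31. ]
scene [129 158  11  11  93] [133.9 162.6] [ 319.8 -665.2   31. ]
scene [ 404  183   48   42 1478] [427.5 203.5] [451.6 430.6  31. ]
scene [207 184  18  20 190] [216.9 194.7] [ 448.8 -334.4   31. ]
scene [178 188  18  21 166] [187.4 200.4] [ 478.1 -438.9   31. ]
scene [203 208  20  19 198] [213.6 218.5] [ 548.9 -335.5   31. ]
scene [548 217  12  66 471] [554.8 243.7] [594.9 853.2  31. ]
scene [232 255  26  33 663] [245.4 270.8] [ 744.3 -206.6   31.
[... 757 characters left out ...]
   31. ]
side [315 282  26  27 382] [326.8 296.6] [ 533.8 -347.6   31. ]
side [507 287  35  24 212] [524.7 297.5] [ 930.8 -708.8   31. ]
side [287 303  26  29 398] [298.8 318. ] [ 431.9 -343.8   31. ]
side [323 325  29  27 386] [335.9 338.9] [ 460.  -448.7   31. ]
side [390 326  17  16 185] [397.7 333.1] [ 588.1 -542.8   31. ]
side [ 519  372   41   48 1186] [544.9 401.1] [ 698.3 -868.9   31. ]
tongs [ 424.4 -242.7   12. ] [ 622.7 -233.8   12. ] [ 420.9 -242.2   12. ] [ 619.8 -226.    12. ]
bowl scene rim [475.1 423.   45. ] jar r [ 764.8 -204.8    0. ] garlic [705. 396.  60.] oil [ 477. -587.    0.]
lidside [ 436.6 -340.8   84. ]
lidside [ 539.7 -347.8   84. ]
lidside [ 468.9 -445.6   84. ]
```

View pics/c2.png

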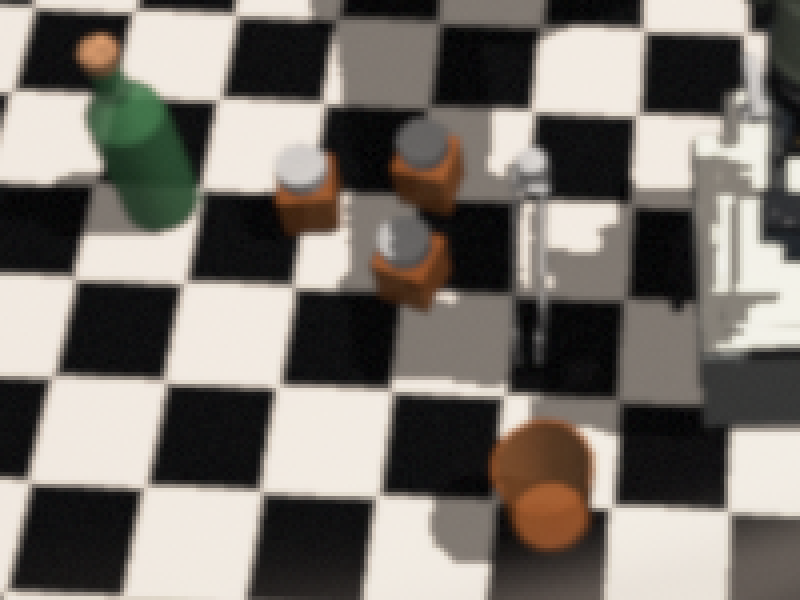

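Three jars and the tongs are out. First I turn the tool and look at the pin from nearby.

Call:
send_rows:
  grip: [1,1,1,1,1,1,1,1]
  xyz:
    - [-0.02,-0.01,0.02]
    - [-0.05,-0.02,0.04]
    - [-0.08,-0.03,0.06]
    - [-0.11,-0.04,0.08]
    - [-0.14,-0.05,0.08]
    - [-0.16,-0.05,0.08]
    - [-0.175,-0.05,0.08]
    - [-0.185,-0.05,0.08]
  yaw: [-7,-14,-21,-28,-35,-42,-49,-56]

```text
time_s: 0.97
ee_pos: [388.2, -50.1, 267.0]
ee_rot: [180.0, -0.0, 33.6]
force: [0.2, -0.1, 1.0]
gripper_width: 91.0
gripper_force: 0.0
```

Call:
send_rows:
  grip: [1,1,1,1,1,1]
  xyz:
    - [0,0,0]
    - [0,0,0]
    - [0,0,0]
    - [0,0,0]
    - [0,0,0]
    - [0,0,0]
  yaw: [-7,-14,-21,-28,-34,-34]

```text
time_s: 1.47
ee_pos: [389.9, -50.0, 266.7]
ee_rot: [180.0, -0.0, -0.1]
force: [-0.0, -1.3, -1.0]
gripper_width: 91.2
gripper_force: 0.0
```

```bash
python3 - <<'E'
from h import *
f=grab('wrist','w1');s=env.state();print(s['ee_pos'],s['ee_rot'],s['qpos'])
for p in((450,-45,200),(420,-45,200),(480,-45,200)): print(proj(f,p))
E
```

```text
[389.90423965 -49.9592941  266.69067225] [ 1.79995987e+02 -7.35386975e-04  1.29038376e-01] [-8.97453762e+00 -1.17349919e+00  1.01893074e+02 -3.91473722e-03
  7.92790640e+01  8.08971522e+01]
[276.1 123.1]
[276.4 166.4]
[275.9  77.4]
```

View pics/w1.png

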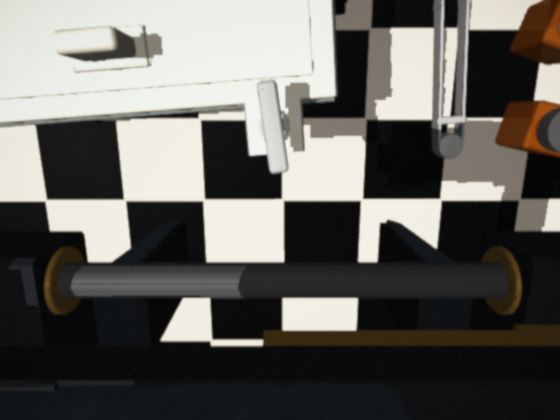

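The bar runs from (266,82) to (280,172). The lid's near edge goes from (0,123) to its corner at (335,99), and the rib is at about (92,42).

```bash
python3 - <<'E'
from h import *
f=grab('wrist')
h=cv2.cvtColor(f['frame'],cv2.COLOR_RGB2GRAY)
a=onz(f,266.5,84,200);b=onz(f,279,171,200);print('bar',a,b,(a+b)/2,np.degrees(np.arctan2(*(a-b)[1::-1])),np.linalg.norm(a-b))
e0=onz(f,10,123,154);e1=onz(f,240,106,154);c=onz(f,335,99,154);print('edge',e0,e1,c,np.degrees(np.arctan2(*(e0-e1)[1::-1])))
for p in((58,35),(56,50),(115,32),(116,52)): print('rib',onz(f,*p,195))
for p in((438,150),(463,150),(433,0),(472,0)): print('tongs',onz(f,*p,20))
E
```

```text
bar [475.7 -38.3 200. ] [416.7 -46.7 200. ] [446.2 -42.5 200. ] 8.102909295204364 59.59496623037889
edge [448.5 171.4 154. ] [462.2 -15.1 154. ] [467.8 -91.  154. ] 94.20131275234769
rib [507.  100.7 195. ]
rib [497.6 103.4 195. ]
rib [508.9  62.5 195. ]
rib [496.4  63.1 195. ]
tongs [ 415.1 -232.4   20. ]
tongs [ 415.2 -261.8   20. ]
tongs [ 575.6 -211.    20. ]
tongs [ 575.7 -253.    20. ]
```

Call:
send_rows:
  grip: [0.2,0,0,0,0,0,0,0]
  xyz:
    - [0.028,0.004,0]
    - [0.056,0.0075,0]
    - [0.056,0.0075,-0.02]
    - [0.056,0.0075,-0.045]
    - [0.056,0.0075,-0.07]
    - [0.056,0.0075,-0.085]
    - [0.056,0.0075,-0.0935]
    - [0.056,0.0075,-0.0935]
  yaw: [4,8,8,8,8,8,8,8]

```text
time_s: 2.23
ee_pos: [444.8, -42.3, 171.5]
ee_rot: [-179.9, 0.2, 8.1]
force: [-0.1, -0.8, 0.1]
gripper_width: 45.7
gripper_force: 0.0
```

Call:
send_rows:
  grip: [-1,-1,-1,-1,-1,-1,-1,-1]
  xyz:
    - [0,0,0]
    - [0,0,0]
    - [0,0,0]
    - [0,0,0]
    - [0,0,0]
    - [0,0,0]
    - [0,0,0]
    - [0,0,0]
  yaw: [0,0,0,0,0,0,0,0]
  grip_force: 50

```text
time_s: 2.9
ee_pos: [446.0, -42.5, 173.3]
ee_rot: [180.0, -0.0, 8.0]
force: [0.0, -0.1, -0.2]
gripper_width: 0.9
gripper_force: 0.0
```

```bash
python3 - <<'E'
from h import *
s=env.state()
for k in('ee_pos','ee_rot','force','torque','gripper_width','gripper_force'):print(k,s[k])
grab('wrist','w2')
E
```

```text
ee_pos [446.02104995 -42.49786378 173.25067452]
ee_rot [ 1.79992841e+02 -5.68344762e-03  8.00542083e+00]
force [ 0.03192898 -0.07638927 -0.20529862]
torque [-0.02325835  0.10197989 -0.03168076]
gripper_width 0.8883531005250324
gripper_force 0.0
```

The fingers closed on nothing, so I look at the picture.

```bash
python3 - <<'E'
from h import *
a=cv2.imread('pics/w2.png'); f=grab('side','s2'); b=f['frame'][100:310,140:420,::-1]
fw=grab('wrist'); print('tcp',proj(fw,(446,-42.5,173)),proj(f,(446,-42.5,173)))
cv2.imwrite('pics/c3.png',np.vstack([cv2.resize(a,(400,300)),cv2.resize(b,(400,300),interpolation=3)]))
E
```

```text
tcp [283.7 236.7] [228.2 215.5]
```

View pics/c3.png

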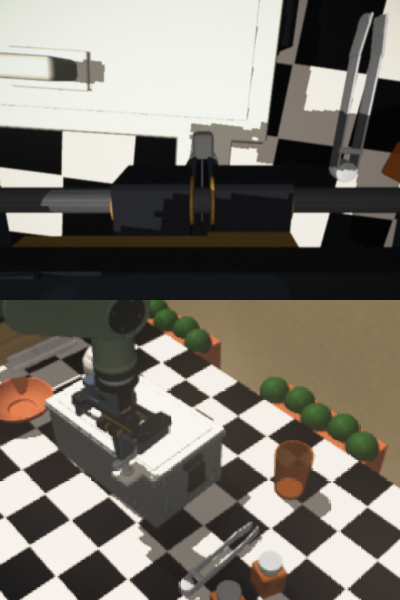

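```bash
python3 - <<'E'
from h import *
f=grab('wrist'); g=grab('side'); s=env.state(); print(s['time_s'],s['gripper_width'],s['gripper_force'])
a=f['frame'][150:330,190:380,::-1]; b=g['frame'][160:250,180:275,::-1]
cv2.imwrite('pics/c4.png',np.hstack([cv2.resize(a,(400,380),interpolation=3),cv2.resize(b,(400,380),interpolation=3)]))
E
```

```text
3.15 0.32509068686028403 0.0
```

View pics/c4.png

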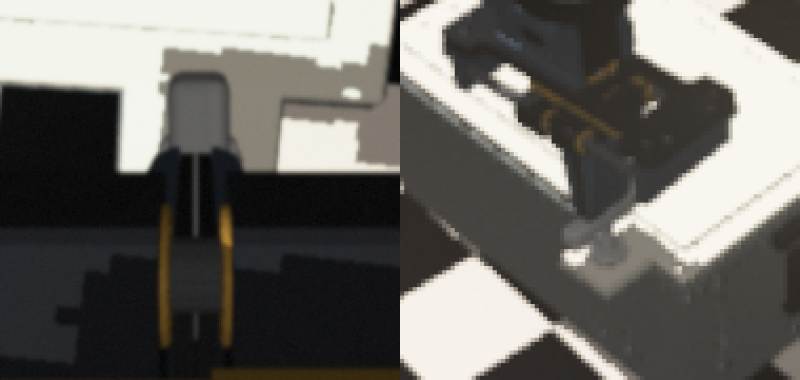

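```bash
python3 - <<'E'
from h import *
f=grab('wrist'); g=grab('side')
for z in(200,187,173,160): print(z,onz(f,284,185,z),onz(f,268,185,z)-onz(f,298,185,z))
for p in((478,-38,200),(478,-38,192),(414,-47,192),(446,-42.5,192),(446,-42.5,173)): print(p,proj(f,p),proj(g,p))
a=f['frame'][:,:,::-1][150:280,210:360]; b=g['frame'][170:240,190:270,::-1]
b=cv2.convertScaleAbs(b,alpha=1.6,beta=30);a=cv2.convertScaleAbs(a,alpha=2.5,beta=40)
cv2.imwrite('pics/c5.png',np.hstack([cv2.resize(a,(400,560),interpolation=2),cv2.resize(b,(400,560),interpolation=2)]))
E
```

```text
200 [479.9 -37.8 200. ] [-1.9 13.8  0. ]
187 [477.5 -38.2 187. ] [-2.1 14.8  0. ]
173 [475.  -38.6 173. ] [-2.2 15.9  0. ]
160 [472.6 -39.  160. ] [-2.4 17.   0. ]
(478, -38, 200) [283.9 189.1] [235.8 202.2]
(478, -38, 192) [283.8 185.9] [235.9 204.3]
(414, -47, 192) [283.7 306.6] [219.2 217.2]
(446, -42.5, 192) [283.8 248.7] [227.7 210.7]
(446, -42.5, 173) [283.7 236.7] [228.2 215.5]
```

View pics/c5.png

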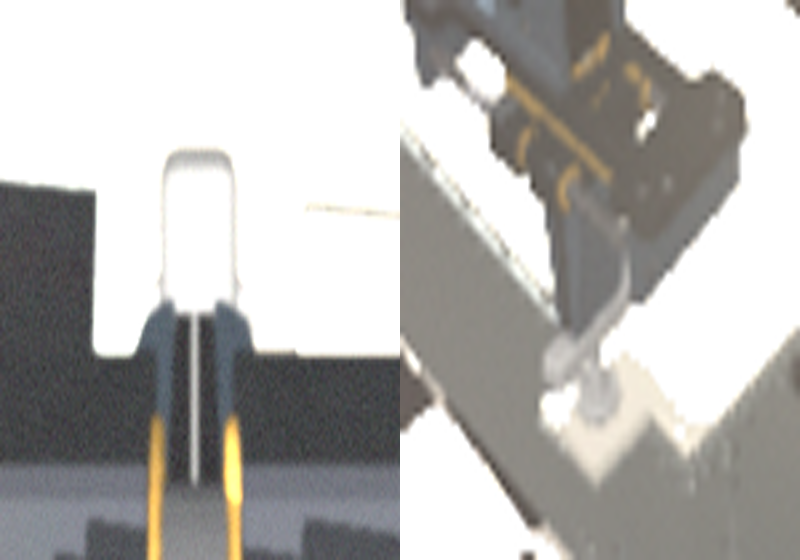

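```bash
python3 - <<'E'
from h import *
g=grab('side')
for z in(187,200,213): print(z,proj(g,(527,-16,z)),proj(g,(527,16,z)),proj(g,(522,0,z)))
for z in(173,185,200): print(z,onz(g,224,212.5,z),proj(g,(430,-47,z)),proj(g,(462,-47,z)))
a=cv2.imread('pics/side0.png')[135:215,205:305]
cv2.imwrite('pics/c6.png',cv2.convertScaleAbs(cv2.resize(a,(700,560),interpolation=2),alpha=1.6,beta=30))
E
```

```text
187 [244.9 193.5] [237.9 187.9] [240.  191.5]
200 [244.6 190.1] [237.6 184.5] [239.7 188.1]
213 [244.4 186.7] [237.3 181.1] [239.4 184.7]
173 [444.4 -25.3 173. ] [224.6 219.2] [233.9 213.6]
185 [438.  -35.5 185. ] [224.2 216.2] [233.5 210.6]
200 [430.1 -48.1 200. ] [223.7 212.3] [233.2 206.7]
```

View pics/c6.png

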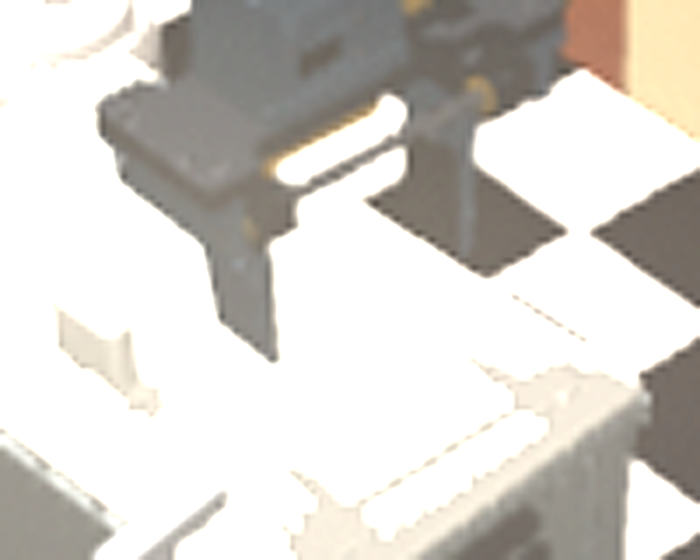

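In the pictures the fingertips sit about 27 mm above the reported TCP, both at the start and now. The missed grasp fits that. I open, descend further and watch the force.

Call:
send_rows:
  grip: [-0.2,-0.2,-0.2,-0.2,-0.2,-0.2]
  xyz:
    - [0,0,0.015]
    - [0,0,0.015]
    - [0,0,0.015]
    - [0,0,0.0]
    - [0,0,-0.007]
    - [0,0,-0.012]
  yaw: [0,0,0,0,0,0]

```text
time_s: 3.8
ee_pos: [445.0, -42.4, 159.7]
ee_rot: [-180.0, 0.1, 8.0]
force: [0.2, -0.0, 0.1]
gripper_width: 35.8
gripper_force: 0.0
```

Call:
send_rows:
  grip: [-0.2,-0.2,-0.2,-0.2]
  xyz:
    - [0,0,-0.004]
    - [0,0,-0.008]
    - [0,0,-0.012]
    - [0,0,-0.012]
  yaw: [0,0,0,0]

```text
time_s: 4.13
ee_pos: [445.6, -42.4, 148.5]
ee_rot: [-180.0, 0.1, 8.0]
force: [-0.5, 1.0, 0.2]
gripper_width: 36.3
gripper_force: 0.0
```

```bash
python3 - <<'E'
from h import *
print(env.grasp_offset, env.state()['force'])
g=grab('side'); f=grab('wrist')
a=f['frame'][:,:,::-1][150:280,210:360]; b=g['frame'][170:240,190:270,::-1]
b=cv2.convertScaleAbs(b,alpha=1.6,beta=30);a=cv2.convertScaleAbs(a,alpha=2.5,beta=40)
cv2.imwrite('pics/c7.png',np.hstack([cv2.resize(a,(400,560),interpolation=2),cv2.resize(b,(400,560),interpolation=2)]))
E
```

```text
18.8 [-0.52987809  1.03811865  0.21609348]
```

View pics/c7.png

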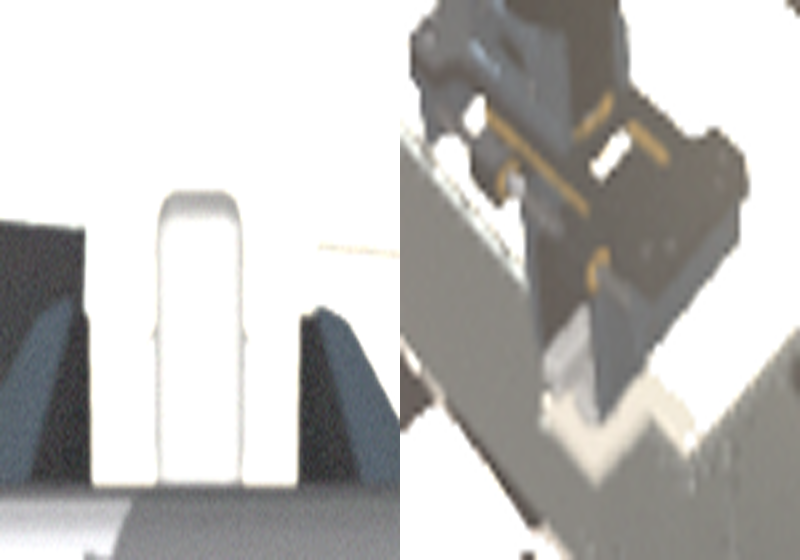

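The fingers now straddle the bar with their tips below it. Close.

Call:
send_rows:
  grip: [-1,-1,-1,-1,-1,-1]
  xyz:
    - [0,0,-0.001]
    - [0,0,-0.002]
    - [0,0,-0.002]
    - [0,0,-0.002]
    - [0,0,-0.002]
    - [0,0,-0.002]
  yaw: [0,0,0,0,0,0]
  grip_force: 55

```text
time_s: 4.73
ee_pos: [446.1, -42.8, 147.3]
ee_rot: [180.0, -0.0, 8.0]
force: [-0.1, -1.2, -0.6]
gripper_width: 13.2
gripper_force: 55.0
```

Call:
send_rows:
  grip: [-1,-1,-1,-1]
  xyz:
    - [0,0,0.001]
    - [0,0,0.001]
    - [0,0,0.001]
    - [0,0,0.001]
  yaw: [-7,-14,-21,-28]

```text
time_s: 5.07
ee_pos: [446.2, -42.8, 147.6]
ee_rot: [180.0, -0.0, -20.3]
force: [0.9, -1.7, -5.1]
gripper_width: 13.6
gripper_force: 55.0
```

Call:
send_rows:
  grip: [-1,-1,-1,-1,-1,-1,-1,-1]
  xyz:
    - [0,0,0.001]
    - [0,0,0.001]
    - [0,0,0.001]
    - [0,0,0.001]
    - [0,0,0.001]
    - [0,0,0.001]
    - [0,0,0.001]
    - [0,0,0.001]
  yaw: [7,14,21,28,35,42,49,56]

```text
time_s: 5.73
ee_pos: [445.9, -42.9, 148.2]
ee_rot: [180.0, 0.1, 36.3]
force: [1.1, -1.7, -5.0]
gripper_width: 13.6
gripper_force: 55.0
```

```bash
python3 -c "
from h import *
s=env.state()
for k in('ee_pos','ee_rot','force','torque','gripper_width','gripper_force','qpos'):print(k,s[k])"
```

```text
ee_pos [445.89160308 -42.86063729 148.22474523]
ee_rot [1.79992193e+02 5.65546624e-02 3.63260724e+01]
force [ 1.07784058 -1.71343533 -4.95327678]
torque [-0.42356616 -0.26572435 -0.20653918]
gripper_width 13.587244055327224
gripper_force 55.00253677368164
qpos [-6.92567827e+00  8.68137142e+00  1.08695774e+02 -5.00267556e-02
  6.26587055e+01  4.67712362e+01]
```

Holding the bar with 5 N of pull at 1 mm of lag. I keep twisting with a bit more pull.

Call:
send_rows:
  grip: [-1,-1,-1,-1,-1,-1,-1,-1]
  xyz:
    - [0,0,0.001]
    - [0,0,0.0015]
    - [0,0,0.0018]
    - [0,0,0.002]
    - [0,0,0.002]
    - [0,0,0.0022]
    - [0,0,0.0024]
    - [0,0,0.0024]
  yaw: [-7,-14,-21,-28,-35,-42,-49,-56]

```text
time_s: 6.4
ee_pos: [446.0, -42.7, 149.6]
ee_rot: [180.0, 0.0, -20.3]
force: [4.5, -1.5, -12.4]
gripper_width: 13.4
gripper_force: 55.0
```

Call:
send_rows:
  grip: [-1,-1,-1,-1,-1,-1,-1,-1]
  xyz:
    - [0,0,0.0002]
    - [0,0,0.0004]
    - [0,0,0.0006]
    - [0,0,0.0008]
    - [0,0,0.001]
    - [0,0,0.0011]
    - [0,0,0.0012]
    - [0,0,0.0012]
  yaw: [7,14,21,28,35,42,49,56]

```text
time_s: 7.07
ee_pos: [445.8, -42.8, 150.8]
ee_rot: [-180.0, 0.1, 36.3]
force: [2.8, -1.3, -12.2]
gripper_width: 13.8
gripper_force: 55.0
```

Call:
send_rows:
  grip: [-1,-1,-1,-1,-1,-1,-1,-1]
  xyz:
    - [0,0,0.0002]
    - [0,0,0.0004]
    - [0,0,0.0006]
    - [0,0,0.0008]
    - [0,0,0.001]
    - [0,0,0.0011]
    - [0,0,0.0012]
    - [0,0,0.0012]
  yaw: [-7,-14,-21,-28,-35,-42,-49,-56]

```text
time_s: 7.73
ee_pos: [446.0, -42.7, 152.0]
ee_rot: [180.0, 0.0, -20.3]
force: [3.6, -1.6, -12.8]
gripper_width: 13.4
gripper_force: 55.0
```

Call:
send_rows:
  grip: [-1,-1,-1,-1,-1,-1,-1,-1]
  xyz:
    - [0,0,0.0002]
    - [0,0,0.0004]
    - [0,0,0.0006]
    - [0,0,0.0008]
    - [0,0,0.001]
    - [0,0,0.0011]
    - [0,0,0.0012]
    - [0,0,0.0012]
  yaw: [7,14,21,28,35,42,49,56]

```text
time_s: 8.4
ee_pos: [445.8, -42.8, 153.1]
ee_rot: [-180.0, 0.1, 36.3]
force: [3.5, -1.7, -11.5]
gripper_width: 13.5
gripper_force: 55.0
```

Call:
send_rows:
  grip: [-1,-1,-1,-1,-1,-1,-1,-1]
  xyz:
    - [0,0,0.0002]
    - [0,0,0.0004]
    - [0,0,0.0006]
    - [0,0,0.0008]
    - [0,0,0.001]
    - [0,0,0.0011]
    - [0,0,0.0012]
    - [0,0,0.0012]
  yaw: [-7,-14,-21,-28,-35,-42,-49,-56]

```text
time_s: 9.07
ee_pos: [446.0, -42.7, 154.3]
ee_rot: [180.0, 0.1, -20.3]
force: [3.2, -1.9, -12.5]
gripper_width: 13.3
gripper_force: 55.0
```

Call:
send_rows:
  grip: [-1,-1,-1,-1,-1,-1,-1,-1]
  xyz:
    - [0,0,0.0002]
    - [0,0,0.0004]
    - [0,0,0.0006]
    - [0,0,0.0008]
    - [0,0,0.001]
    - [0,0,0.0011]
    - [0,0,0.0012]
    - [0,0,0.0012]
  yaw: [7,14,21,28,35,42,49,56]

```text
time_s: 9.73
ee_pos: [445.7, -42.8, 155.4]
ee_rot: [-180.0, 0.1, 36.3]
force: [3.5, -1.5, -13.3]
gripper_width: 13.3
gripper_force: 55.0
```

Call:
send_rows:
  grip: [-1,-1,-1,-1,-1,-1,-1,-1]
  xyz:
    - [0,0,0.0002]
    - [0,0,0.0004]
    - [0,0,0.0006]
    - [0,0,0.0008]
    - [0,0,0.001]
    - [0,0,0.0011]
    - [0,0,0.0012]
    - [0,0,0.0012]
  yaw: [-7,-14,-21,-28,-35,-42,-49,-56]

```text
time_s: 10.4
ee_pos: [446.0, -42.7, 156.6]
ee_rot: [180.0, 0.1, -20.3]
force: [4.1, -2.4, -13.7]
gripper_width: 13.8
gripper_force: 55.0
```

Call:
send_rows:
  grip: [-1,-1,-1,-1,-1,-1,-1,-1]
  xyz:
    - [0,0,0.0002]
    - [0,0,0.0004]
    - [0,0,0.0006]
    - [0,0,0.0008]
    - [0,0,0.001]
    - [0,0,0.0011]
    - [0,0,0.0012]
    - [0,0,0.0012]
  yaw: [7,14,21,28,35,42,49,56]

```text
time_s: 11.07
ee_pos: [445.7, -42.8, 157.7]
ee_rot: [-180.0, 0.1, 36.3]
force: [3.7, -1.8, -13.5]
gripper_width: 13.3
gripper_force: 55.0
```

Call:
send_rows:
  grip: [-1,-1,-1,-1,-1,-1,-1,-1]
  xyz:
    - [0,0,0.0002]
    - [0,0,0.0004]
    - [0,0,0.0006]
    - [0,0,0.0008]
    - [0,0,0.001]
    - [0,0,0.0011]
    - [0,0,0.0011]
    - [0,0,0.0011]
  yaw: [-7,-14,-21,-28,-35,-42,-49,-56]

```text
time_s: 11.73
ee_pos: [446.0, -42.7, 158.9]
ee_rot: [180.0, 0.1, -20.3]
force: [3.9, -2.3, -12.9]
gripper_width: 13.4
gripper_force: 55.0
```

Call:
send_rows:
  grip: [-1,-1,-1,-1,-1,-1,-1,-1]
  xyz:
    - [0,0,0.0002]
    - [0,0,0.0004]
    - [0,0,0.0006]
    - [0,0,0.0008]
    - [0,0,0.001]
    - [0,0,0.0011]
    - [0,0,0.0011]
    - [0,0,0.0011]
  yaw: [7,14,21,28,35,42,49,56]

```text
time_s: 12.4
ee_pos: [445.7, -42.8, 160.0]
ee_rot: [-180.0, 0.1, 36.3]
force: [4.2, -0.8, -12.1]
gripper_width: 13.6
gripper_force: 55.0
```

Call:
send_rows:
  grip: [-1,-1,-1,-1,-1,-1,-1,-1]
  xyz:
    - [0,0,0.0002]
    - [0,0,0.0004]
    - [0,0,0.0006]
    - [0,0,0.0008]
    - [0,0,0.001]
    - [0,0,0.0011]
    - [0,0,0.0011]
    - [0,0,0.0011]
  yaw: [-7,-14,-21,-28,-35,-42,-49,-56]

```text
time_s: 13.07
ee_pos: [446.0, -42.7, 161.3]
ee_rot: [180.0, 0.0, -20.3]
force: [3.5, -0.7, -12.1]
gripper_width: 13.9
gripper_force: 55.0
```

Call:
send_rows:
  grip: [-1,-1,-1,-1,-1,-1,-1,-1]
  xyz:
    - [0,0,0.0002]
    - [0,0,0.0004]
    - [0,0,0.0006]
    - [0,0,0.0008]
    - [0,0,0.001]
    - [0,0,0.0011]
    - [0,0,0.0011]
    - [0,0,0.0011]
  yaw: [7,14,21,28,35,42,49,56]

```text
time_s: 13.73
ee_pos: [445.8, -42.8, 163.0]
ee_rot: [-180.0, 0.1, 36.3]
force: [1.8, -0.8, -6.1]
gripper_width: 13.6
gripper_force: 55.0
```

Call:
send_rows:
  grip: [-1,-1,-1,-1,-1,-1,-1,-1]
  xyz:
    - [0,0,0.0002]
    - [0,0,0.0004]
    - [0,0,0.0006]
    - [0,0,0.0008]
    - [0,0,0.001]
    - [0,0,0.0011]
    - [0,0,0.0011]
    - [0,0,0.0011]
  yaw: [-7,-14,-21,-28,-35,-42,-49,-56]

```text
time_s: 14.4
ee_pos: [446.1, -42.6, 165.3]
ee_rot: [180.0, -0.0, -20.3]
force: [0.6, -0.2, -1.4]
gripper_width: 13.8
gripper_force: 55.0
```

Call:
send_rows:
  grip: [-1,-1,-1,-1,-1,-1,-1,-1]
  xyz:
    - [0,0,0.0002]
    - [0,0,0.0004]
    - [0,0,0.0006]
    - [0,0,0.0008]
    - [0,0,0.001]
    - [0,0,0.0011]
    - [0,0,0.0011]
    - [0,0,0.0011]
  yaw: [7,14,21,28,35,42,49,56]

```text
time_s: 15.07
ee_pos: [446.1, -42.4, 166.4]
ee_rot: [-180.0, -0.0, 36.3]
force: [0.9, 0.3, -1.0]
gripper_width: 14.0
gripper_force: 55.0
```

The pin runs free now (force about its own weight). I lift it clear and locate the bowl.

Call:
send_rows:
  grip: [-1,-1,-1,-1,-1,-1,-1,-1]
  xyz:
    - [0,0,0.005]
    - [0,0,0.01]
    - [0,0,0.018]
    - [0,0,0.026]
    - [0,0,0.034]
    - [0,0,0.042]
    - [0,0,0.05]
    - [0,0,0.055]
  yaw: [-4,-8,-12,-16,-20,-24,-28,-28]

```text
time_s: 15.73
ee_pos: [446.1, -42.3, 222.0]
ee_rot: [-180.0, -0.0, 7.9]
force: [0.2, -0.2, -1.3]
gripper_width: 13.5
gripper_force: 55.0
```

Call:
send_rows:
  grip: [-1,-1,-1,-1]
  xyz:
    - [0,0,0.02]
    - [0,0,0.05]
    - [0,0,0.07]
    - [0,0,0.07]
  yaw: [0,0,0,0]

```text
time_s: 16.07
ee_pos: [448.2, -42.6, 295.5]
ee_rot: [179.9, -0.5, 8.1]
force: [1.0, -0.7, -1.1]
gripper_width: 13.4
gripper_force: 55.0
```

```bash
python3 - <<'E'
from h import *
for n,box in(('scene',(395,175,465,235)),('side',(122,148,182,190))):
    f=grab(n); h=cv2.cvtColor(f['frame'],cv2.COLOR_RGB2HSV)
    m=cv2.inRange(h,(0,90,50),(18,255,255)); M=np.zeros_like(m); x0,y0,x1,y1=box; M[y0:y1,x0:x1]=m[y0:y1,x0:x1]
    k,l,s,c=cv2.connectedComponentsWithStats(M); i=1+np.argmax(s[1:,4]); x,y,w,hh,_=s[i]
    pts=np.argwhere(l==i)[:,::-1]
    print(n,s[i]); 
    L=onz(f,x,pts[pts[:,0]==x][:,1].mean(),45);R=onz(f,x+w-1,pts[pts[:,0]==x+w-1][:,1].mean(),45);T=onz(f,pts[pts[:,1]==y][:,0].mean(),y,45)
    print(L,R,(L+R)/2,np.linalg.norm(L-R),T)
s=env.state();print(s['ee_pos'],s['force'],s['gripper_width'])
g=grab('side','s3'); f=grab('scene','sc3')
E
```

```text
scene [ 404  183   48   42 1524]
[445.2 343.7  45. ] [477.5 507.7  45. ] [461.35 425.7   45.  ] 167.15050104621284 [371.6 446.2  45. ]
side [ 129  153   49   34 1187]
[384.3 465.2  45. ] [533.7 390.7  45. ] [459.   427.95  45.  ] 166.94493104014873 [522. 487.  45.]
[445.90291022 -42.38269175 291.3221197 ] [ 0.15612371 -0.29884989 -1.66888294] 14.073759874139425
```

Bowl centre is about (460, 427) in both views (167 mm across, expected 170). Carry the pin there.

Call:
send_rows:
  grip: [-1,-1,-1,-1,-1,-1,-1,-1]
  xyz:
    - [0.002,0.02,0]
    - [0.004,0.05,0]
    - [0.005,0.085,0]
    - [0.006,0.12,0]
    - [0.007,0.155,0]
    - [0.008,0.19,0]
    - [0.009,0.225,0]
    - [0.01,0.26,0]
  yaw: [0,0,0,0,0,0,0,0]

```text
time_s: 16.93
ee_pos: [454.9, 218.9, 289.7]
ee_rot: [179.9, 0.2, 8.0]
force: [-0.3, 0.7, -1.5]
gripper_width: 13.7
gripper_force: 55.0
```

Call:
send_rows:
  grip: [-1,-1,-1,-1,-1,-1,-1,-1]
  xyz:
    - [0.001,0.035,0]
    - [0.002,0.07,0]
    - [0.003,0.105,0]
    - [0.004,0.14,0]
    - [0.004,0.165,0]
    - [0.004,0.18,0]
    - [0.004,0.187,0]
    - [0.004,0.187,0]
  yaw: [0,0,0,0,0,0,0,0]

```text
time_s: 17.6
ee_pos: [459.6, 404.9, 290.0]
ee_rot: [179.9, 0.1, 8.1]
force: [-0.3, -0.4, -2.0]
gripper_width: 13.6
gripper_force: 55.0
```

Call:
send_rows:
  grip: [-1,-1,-1,-1,-1,-1,-1,-1]
  xyz:
    - [0,0,-0.03]
    - [0,0,-0.065]
    - [0,0,-0.1]
    - [0,0,-0.135]
    - [0,0,-0.17]
    - [0,0,-0.2]
    - [0,0,-0.22]
    - [0,0,-0.23]
  yaw: [0,0,0,0,0,0,0,0]

```text
time_s: 18.27
ee_pos: [458.5, 401.0, 58.6]
ee_rot: [179.8, 0.3, 7.9]
force: [-0.6, -0.5, -2.6]
gripper_width: 13.6
gripper_force: 55.0
```

```bash
python3 - <<'E'
from h import *
s=env.state();print(s['ee_pos'],s['force'],s['gripper_width'])
f=grab('scene');print(proj(f,(460,402,20)),proj(f,(460,402,110)))
g=grab('side');w=grab('wrist')
A=f['frame'][150:240,375:495,::-1];B=g['frame'][90:195,90:230,::-1]
cv2.imwrite('pics/c8.png',np.vstack([np.hstack([cv2.resize(A,(400,300),interpolation=2),cv2.resize(B,(400,300),interpolation=2)]),np.hstack([cv2.resize(w['frame'][:,:,::-1],(400,300)),np.zeros((300,400,3),np.uint8)])]))
E
```

```text
[458.54904226 400.99302783  58.6062562 ] [-0.60730304 -0.53157204 -2.58007746] 13.564000137724738
[419.  206.7] [425.3 193.5]
```

Call:
send_rows:
  grip: [-1,-1,-1,-1,-1]
  xyz:
    - [0,0,-0.003]
    - [0,0,-0.006]
    - [0,0,-0.008]
    - [0,0,-0.008]
    - [0,0,-0.008]
  yaw: [0,0,0,0,0]

```text
time_s: 18.83
ee_pos: [460.1, 404.7, 54.0]
ee_rot: [-180.0, -0.0, 8.0]
force: [-0.4, 0.1, -1.5]
gripper_width: 13.6
gripper_force: 55.0
```

Call:
send_rows:
  grip: [-0.6,-0.4,-0.4,-0.4,-0.4,-0.4,-0.4,-0.4]
  xyz:
    - [0,0,0]
    - [0,0.0,0]
    - [0,0.012,0.0]
    - [0,0.025,0.0]
    - [0,0.035,0.005]
    - [0,0.045,0.02]
    - [0,0.05,0.05]
    - [0,0.05,0.09]
  yaw: [0,0,0,0,0,0,0,0]

```text
time_s: 19.5
ee_pos: [458.3, 455.7, 141.8]
ee_rot: [179.8, 0.3, 8.1]
force: [0.3, 0.7, 0.0]
gripper_width: 27.4
gripper_force: 0.0
```

Call:
send_rows:
  grip: [0,0,0,0,0,0,0,0]
  xyz:
    - [0.005,-0.02,0.03]
    - [0.01,-0.05,0.06]
    - [0.015,-0.085,0.09]
    - [0.02,-0.12,0.12]
    - [0.025,-0.155,0.135]
    - [0.03,-0.19,0.135]
    - [0.035,-0.225,0.135]
    - [0.035,-0.26,0.135]
  yaw: [0,0,0,0,0,-1,-2,-4]

```text
time_s: 20.17
ee_pos: [496.2, 193.9, 279.9]
ee_rot: [-180.0, -0.2, 4.0]
force: [-0.1, 0.8, -0.6]
gripper_width: 45.7
gripper_force: 0.0
```

```bash
python3 - <<'E'
from h import *
s=env.state();print(s['ee_pos'],s['ee_rot'],s['force'],s['gripper_width'])
f=grab('scene');g=grab('side')
A=f['frame'][175:265,370:490,::-1];B=g['frame'][130:265,115:295,::-1]
cv2.imwrite('pics/c8.png',np.hstack([cv2.resize(A,(400,300),interpolation=2),cv2.resize(B,(400,300),interpolation=2)]))
E
```

```text
[496.22574225 193.88614053 279.92824   ] [-1.79966099e+02 -1.76174104e-01  3.97276712e+00] [-0.06677167  0.78256963 -0.63115478] 45.71006291289228
```

View pics/c8.png

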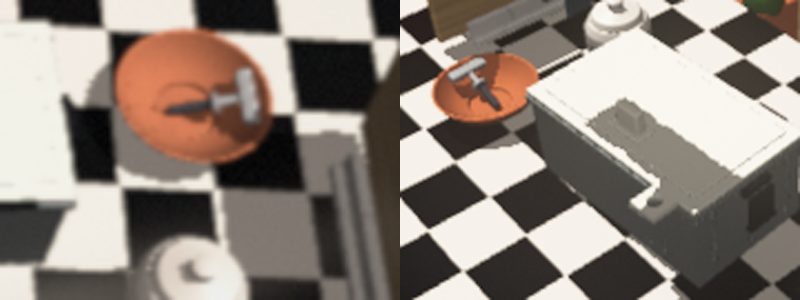

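The pin lies in the bowl. I check that the tub hasn't shifted, then take the rib.

```bash
python3 - <<'E'
from h import *
a=cv2.imread('pics/side0.png',0).astype(np.float32); g=grab('side'); b=cv2.cvtColor(g['frame'],cv2.COLOR_RGB2GRAY).astype(np.float32)
for y0,y1,x0,x1 in((215,265,240,310),(170,230,165,205)): print(cv2.phaseCorrelate(a[y0:y1,x0:x1].copy(),b[y0:y1,x0:x1].copy()))
w=grab('wrist','w4'); 
for p in((504,62,195),(504,107,195),(504,85,181)): print(proj(w,p))
E
```

```text
((0.0283267778277434, -0.08450992406844193), 0.852734827068117)
((-0.015697781134186073, 0.0011600759205521172), 0.8360399951289097)
[453.8 202.6]
[396.1 198.8]
[418.  196.8]
```

Call:
send_rows:
  grip: [1,1,1,1,1,1,1,1]
  xyz:
    - [0.002,-0.03,0]
    - [0.004,-0.065,0]
    - [0.008,-0.1,0]
    - [0.008,-0.11,-0.02]
    - [0.008,-0.11,-0.05]
    - [0.008,-0.11,-0.08]
    - [0.008,-0.11,-0.095]
    - [0.008,-0.11,-0.1]
  yaw: [0,0,0,0,0,0,0,0]

```text
time_s: 21.03
ee_pos: [501.6, 86.0, 175.6]
ee_rot: [-180.0, 0.3, 4.1]
force: [-0.7, 0.2, -0.1]
gripper_width: 90.7
gripper_force: 0.0
```

```bash
python3 - <<'E'
from h import *
w=grab('wrist','w5');s=env.state();print(s['ee_pos'],s['ee_rot'],s['force'])
g=grab('side')
a=w['frame'][100:300,80:480,::-1]; b=g['frame'][130:240,180:300,::-1]
cv2.imwrite('pics/c9.png',np.hstack([cv2.resize(cv2.convertScaleAbs(a,alpha=1.3,beta=20),(400,300)),cv2.resize(cv2.convertScaleAbs(b,alpha=1.5,beta=20),(400,300),interpolation=2)]))
for p in((504,62,195),(504,107,195),(504,85,181)): print(proj(w,p))
E
```

```text
[502.13715161  85.97906831 176.3339516 ] [-179.99612534    0.25301753    4.12772035] [ 0.64998032 -0.15256648 -0.59567358]
[331.6 247.9]
[242.6 241.8]
[286.  235.9]
```

Call:
send_rows:
  grip: [1,1,1,1,1,1,1]
  xyz:
    - [0,0,-0.01]
    - [0,0,-0.02]
    - [0,0,-0.03]
    - [0,0,-0.038]
    - [0,0,-0.044]
    - [0,0,-0.044]
    - [0,0,-0.044]
  yaw: [0,0,0,0,0,0,0]

```text
time_s: 21.72
ee_pos: [502.9, 84.4, 134.3]
ee_rot: [180.0, 0.0, 4.0]
force: [0.3, -0.9, -0.1]
gripper_width: 91.1
gripper_force: 0.0
```

Call:
send_rows:
  grip: [-0.2,-0.2,-1,-1,-1,-1,-1]
  xyz:
    - [0,0,0]
    - [0,0,0]
    - [0,0,0]
    - [0,0,0]
    - [0,0,0]
    - [0,0,0]
    - [0,0,0]
  yaw: [0,0,0,0,0,0,0]
  grip_force: 20

```text
time_s: 22.3
ee_pos: [503.0, 84.5, 134.6]
ee_rot: [180.0, -0.0, 4.0]
force: [1.2, -0.1, 0.6]
gripper_width: 47.3
gripper_force: 0.0
```

Call:
send_rows:
  grip: [-1,-1,-1,-1]
  xyz:
    - [0,0,0]
    - [0,0,0]
    - [0,0,0]
    - [0,0,0]
  yaw: [0,0,0,0]
  grip_force: 25

```text
time_s: 22.63
ee_pos: [503.1, 83.2, 134.6]
ee_rot: [179.9, 0.0, 4.0]
force: [0.6, -4.9, 0.2]
gripper_width: 44.0
gripper_force: 25.0
```

```bash
python3 - <<'E'
import numpy as np
c,s=np.cos(np.radians(4.2)),np.sin(np.radians(4.2))
r=np.hypot(157,31);a0=np.arctan2(31,-157)
for d in range(0,113,4):
    a=a0-np.radians(d); dx=r*np.cos(a)+157; dz=r*np.sin(a)-31
    print(d,round(dx*c,1),round(dx*s,1),round(dz,1))
E
```

```text
0 0.0 0.0 0.0
4 2.5 0.2 10.9
8 5.8 0.4 21.5
12 9.8 0.7 32.0
16 14.6 1.1 42.1
20 20.0 1.5 51.8
24 26.1 1.9 61.2
28 32.8 2.4 70.1
32 40.2 3.0 78.5
36 48.1 3.5 86.4
40 56.5 4.1 93.7
44 65.4 4.8 100.4
48 74.8 5.5 106.4
52 84.5 6.2 111.8
56 94.7 7.0 116.5
60 105.1 7.7 120.5
64 115.7 8.5 123.7
68 126.6 9.3 126.2
72 137.6 10.1 127.9
76 148.7 10.9 128.8
80 159.8 11.7 129.0
84 171.0 12.6 128.4
88 182.0 13.4 127.0
92 192.9 14.2 124.8
96 203.7 15.0 121.9
100 214.2 15.7 118.2
104 224.5 16.5 113.8
108 234.4 17.2 108.7
112 243.9 17.9 103.0
```

Rib held at 44 mm. Swing the lid open along the arc.

Call:
send_rows:
  grip: [-1,-1,-1,-1,-1,-1,-1,-1]
  xyz:
    - [0.0025,-0.001,0.011]
    - [0.006,-0.001,0.0215]
    - [0.01,0,0.032]
    - [0.0145,0,0.042]
    - [0.02,0,0.052]
    - [0.026,0.001,0.061]
    - [0.033,0.001,0.07]
    - [0.04,0.002,0.0785]
  yaw: [0,0,0,0,0,0,0,0]

```text
time_s: 23.3
ee_pos: [539.4, 85.9, 211.0]
ee_rot: [179.9, 0.6, 4.0]
force: [-3.8, -2.2, -7.0]
gripper_width: 43.6
gripper_force: 25.0
```

Call:
send_rows:
  grip: [-1,-1,-1,-1,-1,-1,-1,-1]
  xyz:
    - [0.008,0.0005,0.008]
    - [0.0165,0.001,0.015]
    - [0.0255,0.002,0.022]
    - [0.035,0.0025,0.028]
    - [0.0445,0.003,0.0335]
    - [0.0545,0.004,0.038]
    - [0.065,0.005,0.042]
    - [0.0755,0.0055,0.045]
  yaw: [0,0,0,0,0,0,0,0]

```text
time_s: 23.97
ee_pos: [615.0, 91.5, 258.2]
ee_rot: [180.0, 0.5, 4.0]
force: [-8.3, -1.7, 4.0]
gripper_width: 43.9
gripper_force: 25.0
```

Call:
send_rows:
  grip: [-1,-1,-1,-1,-1,-1,-1,-1]
  xyz:
    - [0.011,0.001,0.0025]
    - [0.022,0.0015,0.004]
    - [0.033,0.0025,0.005]
    - [0.044,0.003,0.0055]
    - [0.055,0.004,0.0045]
    - [0.066,0.005,0.0035]
    - [0.077,0.0055,0.001]
    - [0.088,0.0065,-0.002]
  yaw: [0,0,0,0,0,0,0,0]

```text
time_s: 24.63
ee_pos: [706.6, 98.2, 259.0]
ee_rot: [180.0, -0.1, 4.0]
force: [-2.4, -2.2, 9.8]
gripper_width: 43.3
gripper_force: 25.0
```

Call:
send_rows:
  grip: [-1,-1,-1,-1,-1,-1]
  xyz:
    - [0.005,0.0003,-0.0018]
    - [0.0105,0.0007,-0.0037]
    - [0.0155,0.001,-0.006]
    - [0.0205,0.0015,-0.008]
    - [0.0225,0.0015,-0.009]
    - [0.0225,0.0015,-0.009]
  yaw: [0,0,0,0,0,0]

```text
time_s: 25.13
ee_pos: [731.0, 100.1, 250.2]
ee_rot: [-180.0, -0.4, 4.0]
force: [2.5, -0.8, 8.9]
gripper_width: 43.8
gripper_force: 25.0
```

Call:
send_rows:
  grip: [-1,-1,-1,-1,-1]
  xyz:
    - [0.002,0,-0.002]
    - [0.004,0,-0.004]
    - [0.006,0.0005,-0.006]
    - [0.006,0.0005,-0.006]
    - [0.006,0.0005,-0.006]
  yaw: [0,0,0,0,0]

```text
time_s: 25.55
ee_pos: [737.2, 100.5, 247.1]
ee_rot: [-180.0, -0.6, 4.0]
force: [-0.3, -0.6, 15.6]
gripper_width: 43.9
gripper_force: 25.0
```

```bash
python3 - <<'E'
from h import *
s=env.state();print(s['ee_pos'],s['force'],s['gripper_width'])
p=s['ee_pos']; dx=(p[0]-503.1)/np.cos(np.radians(4.2))-157; dz=p[2]-134.6+31
print(np.degrees(np.arctan2(31,-157)-np.arctan2(dz,dx)),np.hypot(dx,dz))
E
```

```text
[737.18836233 100.51655319 247.11372836] [-0.27599067 -0.61485946 15.63741909] 43.85408202374613
107.26790179414552 163.2065785969153
```

Call:
send_rows:
  grip: [0.5,1,1,1,1,1,1,1]
  xyz:
    - [0,0,0.003]
    - [0,0,0.003]
    - [0.01,0.001,0.003]
    - [0.025,0.002,0.003]
    - [0.035,0.002,0.01]
    - [0.035,0.002,0.03]
    - [0.035,0.002,0.06]
    - [0.035,0.002,0.09]
  yaw: [0,0,0,0,0,0,0,0]

```text
time_s: 26.22
ee_pos: [769.5, 102.7, 329.4]
ee_rot: [-180.0, 0.3, 4.0]
force: [0.7, 0.4, 0.6]
gripper_width: 91.1
gripper_force: 0.0
```

Call:
send_rows:
  grip: [1,1,1,1]
  xyz:
    - [0,0,0.02]
    - [0,0,0.035]
    - [0,0,0.045]
    - [0,0,0.045]
  yaw: [0,0,0,0]

```text
time_s: 26.55
ee_pos: [770.8, 102.9, 377.5]
ee_rot: [-180.0, -0.2, 4.0]
force: [-0.3, 0.1, 0.3]
gripper_width: 91.4
gripper_force: 0.0
```

Call:
send_rows:
  grip: [1,1,1,1,1,1,1,1]
  xyz:
    - [-0.03,0.01,0]
    - [-0.065,0.015,0]
    - [-0.1,0.015,0]
    - [-0.135,0.015,0]
    - [-0.17,0.01,0]
    - [-0.205,0,0]
    - [-0.24,-0.01,0]
    - [-0.275,-0.03,0]
  yaw: [0,0,0,0,0,0,0,0]

```text
time_s: 27.22
ee_pos: [492.3, 73.3, 374.0]
ee_rot: [-179.9, 0.2, 4.1]
force: [-0.4, -0.6, 0.6]
gripper_width: 91.0
gripper_force: 0.0
```

Call:
send_rows:
  grip: [1,1,1,1,1,1,1,1]
  xyz:
    - [-0.03,-0.02,0]
    - [-0.06,-0.04,0]
    - [-0.08,-0.07,0]
    - [-0.09,-0.105,0]
    - [-0.09,-0.14,0]
    - [-0.09,-0.175,0]
    - [-0.09,-0.21,0]
    - [-0.09,-0.245,0]
  yaw: [0,0,0,0,0,0,0,0]

```text
time_s: 27.88
ee_pos: [403.9, -173.6, 374.7]
ee_rot: [-179.9, 0.1, 4.0]
force: [-0.3, -0.2, 0.1]
gripper_width: 90.9
gripper_force: 0.0
```

```bash
python3 - <<'E'
from h import *
s=env.state();print(s['ee_pos'],s['ee_rot'])
w=grab('wrist','w6');f=grab('scene','sc6');g=grab('side','s6')
A=g['frame'][110:350,160:420,::-1];B=f['frame'][150:310,130:310+30,::-1]
o=np.zeros((600,800,3),np.uint8); o[:370,:400]=cv2.resize(A,(400,370),interpolation=2);o[:300,400:]=cv2.resize(B,(400,300),interpolation=2);o[300:,400:]=cv2.resize(w['frame'][:,:,::-1],(400,300))
cv2.imwrite('pics/c10.png',o)
h=.0
T=lambda x,y,z:(559+x*.9973-y*.0732,89+x*.0732+y*.9973,z)
for d in(85,103,107):
    a=np.radians(180-d);L=206
    for y in(-173,173): print(d,y,proj(g,T(102+L*np.cos(a),y,150+L*np.sin(a))),proj(f,T(102+L*np.cos(a),y,150+L*np.sin(a))))
for p in((440,-341,84),(540,-347,84),(470,-446,84),(523,-236,12)): print(proj(w,p))
E
```

```text
[ 403.87350664 -173.62431461  374.71733559] [-1.79929718e+02  7.97986864e-02  4.00290100e+00]
85 -173 [294.  136.6] [286.  199.3]
85 173 [209.7  90. ] [406.  196.4]
103 -173 [309.8 128. ] [286.8 219.6]
103 173 [225.7  83.7] [409.2 216.6]
107 -173 [313. 127.] [286.9 224.6]
107 173 [229.2  83.2] [409.7 221.5]
[414.6 146.9]
[431.9  65.4]
[499.8 129.1]
[332.9  78.5]
```

View pics/c10.png

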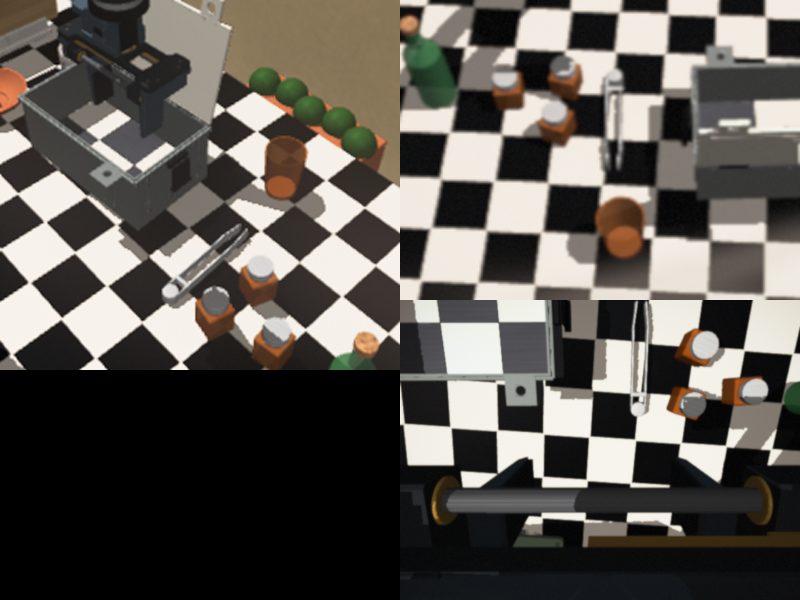

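The lid's corner at (309.5,128) matches the 103° prediction (309.8,128), so it's at its stop. The tub is empty and everything else is in place.

```bash
python3 - <<'E'
from h import *
w=grab('wrist');f=grab('scene');g=grab('side')
print('tongs w',onz(w,333.2,154,15),onz(w,337.4,7,15))
# scene montage: head (614,75), tips (612,165): scale 400/210,300/160
q=lambda x,y:(130+(x-400)*210/400,150+y*160/300)
print('tongs sc',onz(f,*q(614,72),15),onz(f,*q(613,168),12))
r=lambda x,y:(160+x*260/400,110+y*240/370)
print('tongs sd',onz(g,*r(168,296),15),onz(g,*r(246,229),12))
print('tub corner',onz(w,210,109,146))
for z,n,F in((84,'w',w),):
    for p in((703,348),(691,404),(752,390)): print('jarlid',onz(w,(p[0]-400)*1.4,(p[1]-300)*1.4,84))
E
```

```text
tongs w [ 416.5 -246.8   15. ] [ 614.1 -233.1   15. ]
tongs sc [ 407.1 -245.5   15. ] [ 618.5 -230.3   12. ]
tongs sd [ 413.2 -248.1   15. ] [ 625.9 -234.4   12. ]
tub corner [469.5 -88.5 146. ]
jarlid [ 536.2 -338.2   84. ]
jarlid [ 440.2 -331.4   84. ]
jarlid [ 471.9 -436.1   84. ]
```

```bash
cat > jars.py <<'E'
from h import *
def jars(names=('scene','side'),xy=((436,-336),(538,-343),(470,-441)),pr=True):
    for n in names:
        f=grab(n); h=cv2.cvtColor(f['frame'],cv2.COLOR_RGB2HSV); m=cv2.inRange(h,(2,110,35),(20,255,255))
        cs,_=cv2.findContours(m,cv2.RETR_EXTERNAL,cv2.CHAIN_APPROX_NONE)
        for c in cs:
            if cv2.contourArea(c)<100: continue
            u,v=c[:,0].mean(0); p=onz(f,u,v,31)
            if not(350<p[0]<660 and -540<p[1]<-270): continue
            q=cv2.approxPolyDP(cv2.convexHull(c),1.6,True)[:,0].astype(float)
            g=np.array([onz(f,*t,31)[:2] for t in q]); e=np.roll(g,-1,0)-g
            nad=np.array(f['pose'])[:2,3]; rad=np.degrees(np.arctan2(*(p[:2]-nad)[::-1]))%180
            print(n,p,'radial',rad.round(), [(int(np.hypot(*t)),int(np.degrees(np.arctan2(t[1],t[0]))%180)) for t in e if np.hypot(*t)>22])
if __name__=='__main__': jars(('scene','side','wrist'))
E
python3 jars.py
```

```text
scene [ 545.9 -336.7   31. ] radial 18.0 [(46, 14), (36, 143), (36, 80), (37, 17), (65, 118)]
scene [ 471.4 -437.2   31. ] radial 22.0 [(33, 26), (51, 179), (39, 104), (46, 26), (66, 138)]
scene [ 446.6 -335.7   31. ] radial 16.0 [(77, 3), (58, 66), (39, 6), (56, 106)]
side [ 466.5 -447.4   31. ] radial 32.0 [(31, 31), (41, 9), (47, 104), (31, 34), (51, 134)]
side [ 435.9 -339.4   31. ] radial 43.0 [(53, 128), (39, 37), (43, 169), (45, 77), (42, 39)]
side [ 536.  -345.4   31. ] radial 37.0 [(58, 124), (32, 32), (45, 161), (44, 72), (36, 35)]
wrist [ 437.5 -331.    31. ] radial 78.0 [(23, 73), (50, 15), (47, 70), (33, 174)]
wrist [ 474.9 -439.1   31. ] radial 91.0 [(57, 160), (30, 96), (24, 77), (43, 2), (51, 101)]
wrist [ 539.9 -335.1   31. ] radial 112.0 [(54, 22), (31, 94), (29, 72), (37, 157)]
```

Call:
send_rows:
  grip: [1,1,1,1,1,1]
  xyz:
    - [0.02,-0.03,-0.02]
    - [0.035,-0.065,-0.04]
    - [0.055,-0.1,-0.06]
    - [0.065,-0.135,-0.08]
    - [0.07,-0.16,-0.1]
    - [0.07,-0.166,-0.1]
  yaw: [0,0,0,0,0,0]

```text
time_s: 28.83
ee_pos: [474.5, -340.2, 270.1]
ee_rot: [-179.8, 0.4, 4.0]
force: [-0.6, 0.2, -0.8]
gripper_width: 91.0
gripper_force: 0.0
```

```bash
python3 - <<'E'
from jars import *
jars(('wrist',))
f=grab('wrist','w7'); print(env.state()['ee_pos'])
# steel lids: low-saturation blobs near amber; report circle centroid
h=cv2.cvtColor(f['frame'],cv2.COLOR_RGB2HSV); 
for p in((436,-336),(538,-343),(470,-441)): print(p,proj(f,(*p,84)),proj(f,(*p,31)))
E
```

```text
wrist [ 447.  -332.2   31. ] radial 178.0 [(53, 107), (47, 171), (23, 82), (23, 69)]
wrist [ 476.1 -436.9   31. ] radial 57.0 [(54, 141), (42, 4), (44, 99)]
wrist [ 523.9 -332.    31. ] radial 169.0 [(40, 74), (53, 63)]
wrist [ 556.4 -365.6   31. ] radial 115.0 [(32, 31)]
wrist [ 567.  -330.1   31. ] radial 13.0 [(31, 117)]
[ 475.01700077 -338.42541857  274.67233355]
(436, -336) [277.7 213.8] [278.4 202.2]
(538, -343) [291.3 116.2] [290.4 115.7]
(470, -441) [379.8 189.3] [368.7 180.3]
```

B is about 18° askew, with the tongs and the other jars clear of it. Jar B comes first, because it is too close to the tongs for the gripper's body.

Call:
send_rows:
  grip: [1,1,1,1,1,1,1,1]
  xyz:
    - [0.025,0,-0.02]
    - [0.05,-0.001,-0.05]
    - [0.063,-0.002,-0.085]
    - [0.063,-0.002,-0.12]
    - [0.063,-0.002,-0.155]
    - [0.063,-0.002,-0.185]
    - [0.063,-0.002,-0.2]
    - [0.063,-0.002,-0.2]
  yaw: [-7,-14,-20,-22,-22,-22,-22,-22]

```text
time_s: 29.6
ee_pos: [536.6, -337.3, 73.9]
ee_rot: [-179.9, 0.3, -17.9]
force: [0.0, 0.9, 0.6]
gripper_width: 91.1
gripper_force: 0.0
```

```bash
python3 - <<'E'
from jars import *
jars(('side','scene'))
f=grab('wrist','w8'); print(env.state()['ee_pos'])
a=f['frame'][90:330,130:450,::-1]; g=grab('side'); b=g['frame'][230:350,260:420,::-1]
cv2.imwrite('pics/c11.png',np.hstack([cv2.resize(a,(400,300)),cv2.resize(b,(400,300))]))
for p in((538,-342,84),(517,-239,15)): print(proj(f,p))
E
```

```text
side [ 467.1 -447.5   31. ] radial 32.0 [(34, 32), (41, 9), (47, 104), (31, 34), (56, 132)]
side [ 435.9 -339.4   31. ] radial 43.0 [(53, 128), (39, 37), (43, 169), (45, 77), (42, 39)]
side [ 533.9 -345.4   31. ] radial 37.0 [(32, 32), (41, 159), (43, 77), (39, 36), (63, 103)]
scene [ 545.1 -336.8   31. ] radial 18.0 [(46, 14), (36, 143), (36, 80), (37, 17), (65, 118)]
scene [ 484.2 -442.4   31. ] radial 22.0 [(43, 16), (39, 104), (42, 28), (47, 108)]
[ 539.71586803 -340.30240598   78.86857833]
[289.  240.4]
[165.1 276. ]
```

View pics/c11.png

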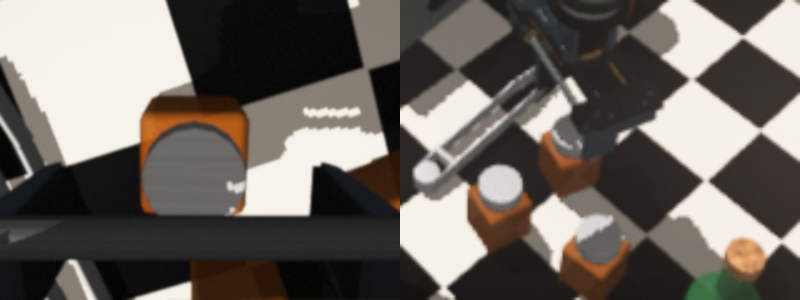

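The jar sits square between the fingers, about 5 mm further along +x than assumed. Descend and grip.

Call:
send_rows:
  grip: [1,1,1,1,1,1]
  xyz:
    - [0.003,0,-0.015]
    - [0.005,0,-0.035]
    - [0.005,0,-0.055]
    - [0.005,0,-0.068]
    - [0.005,0,-0.074]
    - [0.005,0,-0.074]
  yaw: [0,0,0,0,0,0]

```text
time_s: 30.3
ee_pos: [543.2, -340.4, 2.4]
ee_rot: [180.0, -0.0, -18.0]
force: [0.6, -0.7, -0.0]
gripper_width: 91.3
gripper_force: 0.0
```

Call:
send_rows:
  grip: [0.2,0.2,0,-0.2,-0.5,-1,-1,-1]
  xyz:
    - [0,0,0]
    - [0,0,0]
    - [0,0,0]
    - [0,0,0]
    - [0,0,0]
    - [0,0,0]
    - [0,0,0]
    - [0,0,0]
  yaw: [0,0,0,0,0,0,0,0]
  grip_force: 30

```text
time_s: 30.97
ee_pos: [543.2, -340.9, 2.5]
ee_rot: [180.0, -0.1, -18.0]
force: [-0.4, -0.9, 2.3]
gripper_width: 52.0
gripper_force: 30.0
```

Call:
send_rows:
  grip: [-1,-1,-1,-1,-1,-1,-1,-1]
  xyz:
    - [0,0,0.01]
    - [0,0,0.025]
    - [0,0,0.05]
    - [0,0,0.085]
    - [0,0,0.12]
    - [0,0.005,0.155]
    - [0,0.02,0.185]
    - [-0.005,0.045,0.2]
  yaw: [0,0,0,0,0,3,7,11]

```text
time_s: 31.63
ee_pos: [540.0, -297.4, 206.6]
ee_rot: [179.8, -0.4, -6.9]
force: [1.3, -0.3, -1.3]
gripper_width: 52.2
gripper_force: 30.0
```

Call:
send_rows:
  grip: [-1,-1,-1,-1,-1,-1,-1,-1]
  xyz:
    - [-0.003,0.033,0.005]
    - [-0.006,0.066,0.005]
    - [-0.009,0.1,0.005]
    - [-0.012,0.135,0.005]
    - [-0.015,0.17,0.005]
    - [-0.018,0.205,0.005]
    - [-0.021,0.24,0.005]
    - [-0.024,0.275,0.005]
  yaw: [4,7,9,11,11,11,11,11]

```text
time_s: 32.3
ee_pos: [512.9, -18.7, 207.2]
ee_rot: [-180.0, 0.0, 4.0]
force: [0.6, 0.3, -2.0]
gripper_width: 51.8
gripper_force: 30.0
```

Call:
send_rows:
  grip: [-1,-1,-1,-1,-1,-1,-1,-1]
  xyz:
    - [-0.003,0.035,0]
    - [-0.006,0.07,0]
    - [-0.009,0.105,0]
    - [-0.011,0.135,0]
    - [-0.0125,0.16,0]
    - [-0.0125,0.173,0]
    - [-0.0125,0.178,0]
    - [-0.0125,0.178,0]
  yaw: [0,0,0,0,0,0,0,0]

```text
time_s: 32.97
ee_pos: [501.3, 157.9, 207.0]
ee_rot: [180.0, 0.0, 4.1]
force: [0.2, -0.0, -1.7]
gripper_width: 52.0
gripper_force: 30.0
```

Call:
send_rows:
  grip: [-1,-1,-1,-1,-1,-1,-1,-1]
  xyz:
    - [0,0,-0.03]
    - [0,0,-0.06]
    - [0,0,-0.09]
    - [0,0,-0.12]
    - [0,0,-0.14]
    - [0,0,-0.155]
    - [0,0,-0.163]
    - [0,0,-0.165]
  yaw: [0,0,0,0,0,0,0,0]

```text
time_s: 33.63
ee_pos: [500.8, 155.9, 40.8]
ee_rot: [179.9, 0.2, 3.9]
force: [0.0, -0.1, -1.4]
gripper_width: 52.0
gripper_force: 30.0
```

Call:
send_rows:
  grip: [-1,-1,-1,-1,-1]
  xyz:
    - [0,0,-0.003]
    - [0,0,-0.006]
    - [0,0,-0.009]
    - [0,0,-0.01]
    - [0,0,-0.01]
  yaw: [0,0,0,0,0]

```text
time_s: 34.05
ee_pos: [501.6, 157.5, 32.3]
ee_rot: [180.0, -0.0, 4.0]
force: [-0.2, 0.0, -2.8]
gripper_width: 52.2
gripper_force: 30.0
```

Call:
send_rows:
  grip: [-1,-1,0.3,0.3,0.3,0.3,0.3,0.3]
  xyz:
    - [0,0,-0.002]
    - [0,0,-0.002]
    - [0,0,-0.002]
    - [0,0,-0.002]
    - [0,0,0.01]
    - [0,0,0.04]
    - [0,0,0.08]
    - [0,0,0.12]
  yaw: [0,0,0,0,0,0,0,0]

```text
time_s: 34.72
ee_pos: [500.7, 157.3, 153.0]
ee_rot: [180.0, 0.1, 4.0]
force: [1.2, 1.6, 0.1]
gripper_width: 59.3
gripper_force: 0.0
```

Call:
send_rows:
  grip: [0.3,0.3,0.3,0.3,0.3,0.3,0.3,0.3]
  xyz:
    - [0,-0.02,0.035]
    - [0,-0.05,0.06]
    - [0,-0.085,0.075]
    - [0,-0.12,0.075]
    - [0.002,-0.155,0.075]
    - [0.004,-0.19,0.075]
    - [0.006,-0.225,0.075]
    - [0.008,-0.26,0.075]
  yaw: [0,0,0,0,0,0,0,0]

```text
time_s: 35.38
ee_pos: [509.2, -104.1, 227.5]
ee_rot: [180.0, -0.0, 4.0]
force: [0.7, -0.1, -0.1]
gripper_width: 58.9
gripper_force: 0.0
```

Call:
send_rows:
  grip: [0.3,0.3,0.3,0.3,0.3,0.3,0.3,0.3]
  xyz:
    - [0,-0.035,0]
    - [0,-0.07,0]
    - [0,-0.1,0]
    - [0,-0.125,-0.02]
    - [0,-0.135,-0.05]
    - [0,-0.137,-0.08]
    - [0,-0.137,-0.105]
    - [0,-0.137,-0.105]
  yaw: [0,0,0,0,0,0,0,0]

```text
time_s: 36.05
ee_pos: [505.8, -238.2, 117.1]
ee_rot: [-179.7, 0.5, 4.0]
force: [-1.4, -0.1, -0.1]
gripper_width: 59.4
gripper_force: 0.0
```

```bash
python3 - <<'E'
from h import *
s=env.state();print(s['ee_pos'],s['ee_rot'])
w=grab('wrist','w9'); p=proj(w,(510,-240,15)); print(p)
# bright/edge profile of rows at several x : tongs at x=530..600
hs=cv2.cvtColor(w['frame'],cv2.COLOR_RGB2GRAY)
for x in(545,565,585,605):
    a=proj(w,(x,-236,15)); v=int(a[1]); 
    if 0<=v<420:
        row=hs[v,int(a[0])-40:int(a[0])+40]; print(x,a,''.join('%4d'%t for t in row[::2]))
g=grab('side'); f=grab('scene')
h=cv2.cvtColor(f['frame'],cv2.COLOR_RGB2HSV); m=cv2.inRange(h,(2,110,35),(20,255,255)); k,l,st,c=cv2.connectedComponentsWithStats(m)
for i in range(1,k):
    if 290<c[i][0]<395 and 160<c[i][1]<260 and st[i,4]>20: print('in tub',c[i],st[i,4],onz(f,*c[i],70))
E
python3 jars.py | grep -v wrist
```

```text
[ 505.77578671 -238.18822466  117.06108314] [-179.68892999    0.54050114    3.95157792]
[286.6 191.1]
545 [284.7 147.7]  244 243 243 244 244 244 244 243 244 243 242 233 223 113 122 129 129 129 129 132 129 185 242 243 243 243 244 242 203 224 175  30   7   9   5   6  10  10  12  13
565 [286.5 121.9]   18  18  17  18  18  17  20  18  21  47 214 211  80  13   9  10  11  12  10  11  14  16  17  15  20  17  20  87 214 191 126 130 126 129 130 127 179 241 243 244
585 [288.3  95.3]   21  20  20  21  19  20  18  21  23 135 214 114  21   9  10  13  12   5   8  12  18  18  16  18  17  34 148 222 162 131 127 127 128 129 129 184 241 243 242 242
605 [290.3  67.7]   17  20  20  18  20  17  16  21  20  61 204 190  88  17  14  15  14   7  13  12  11  15  21 104 213 205  77  19  86 125 127 127 133 201 227 241 241 241 241 241
in tub [353.55944056 210.35664336] 143 [515.6 157.2  70. ]
scene [ 450.2 -335.6   31. ] radial 16.0 [(60, 175), (58, 66), (34, 6), (62, 92)]
scene [ 471.7 -437.9   31. ] radial 22.0 [(33, 26), (51, 179), (43, 103), (47, 16), (61, 137)]
side [ 467.3 -446.7   31. ] radial 32.0 [(34, 32), (41, 9), (47, 104), (31, 34), (56, 129)]
side [ 435.9 -339.4   31. ] radial 43.0 [(53, 128), (39, 37), (43, 169), (45, 77), (42, 39)]
```

Call:
send_rows:
  grip: [0.3,0.3,0.3,0.3,0.3,0.3,0.3,0.3]
  xyz:
    - [0,0.001,-0.03]
    - [0,0.001,-0.06]
    - [0,0.001,-0.09]
    - [0,0.001,-0.11]
    - [0,0.001,-0.125]
    - [0,0.001,-0.132]
    - [0,0.001,-0.137]
    - [0,0.001,-0.137]
  yaw: [0,0,0,0,0,0,0,0]

```text
time_s: 37.02
ee_pos: [510.0, -238.6, -14.6]
ee_rot: [180.0, -0.0, 4.0]
force: [-0.5, -0.5, -0.0]
gripper_width: 59.2
gripper_force: 0.0
```

Call:
send_rows:
  grip: [0.3,0.3,0.3,0.3]
  xyz:
    - [0,0,-0.002]
    - [0,0,-0.004]
    - [0,0,-0.005]
    - [0,0,-0.005]
  yaw: [0,0,0,0]

```text
time_s: 37.35
ee_pos: [509.8, -238.6, -19.5]
ee_rot: [180.0, -0.0, 4.0]
force: [-0.9, 0.1, -0.1]
gripper_width: 59.2
gripper_force: 0.0
```

Tips are about 7 mm above the counter. Close on the tongs.

Call:
send_rows:
  grip: [-0.2,-0.5,-1,-1,-1,-1,-1]
  xyz:
    - [0,0,-0.002]
    - [0,0,-0.002]
    - [0,0,-0.002]
    - [0,0,-0.002]
    - [0,0,-0.002]
    - [0,0,-0.002]
    - [0,0,-0.002]
  yaw: [0,0,0,0,0,0,0]
  grip_force: 40

```text
time_s: 37.93
ee_pos: [509.6, -238.6, -21.9]
ee_rot: [180.0, -0.0, 4.0]
force: [-0.3, -0.5, 0.4]
gripper_width: 29.8
gripper_force: 40.0
```

Call:
send_rows:
  grip: [-1,-1,-1,-1,-1,-1,-1,-1]
  xyz:
    - [0,0,0.005]
    - [0,0,0.015]
    - [0,0,0.035]
    - [0,0,0.065]
    - [0,0,0.1]
    - [0,0,0.135]
    - [0,0,0.17]
    - [0,0,0.2]
  yaw: [0,0,0,0,0,0,0,0]

```text
time_s: 38.6
ee_pos: [509.6, -238.5, 181.6]
ee_rot: [179.9, -0.1, 4.0]
force: [1.0, -0.8, -1.1]
gripper_width: 29.8
gripper_force: 40.0
```

Call:
send_rows:
  grip: [-1,-1,-1,-1,-1,-1,-1,-1]
  xyz:
    - [0,0.0,0.01]
    - [0,0.0,0.02]
    - [0.004,0.01,0.02]
    - [0.008,0.02,0.02]
    - [0.012,0.03,0.02]
    - [0.016,0.045,0.02]
    - [0.02,0.06,0.02]
    - [0.024,0.08,0.02]
  yaw: [7,14,21,28,35,42,49,56]

```text
time_s: 39.27
ee_pos: [533.4, -158.3, 198.8]
ee_rot: [180.0, 0.0, 60.3]
force: [1.1, 0.4, -1.3]
gripper_width: 29.8
gripper_force: 40.0
```

Call:
send_rows:
  grip: [-1,-1,-1,-1,-1,-1,-1,-1]
  xyz:
    - [0.005,0.025,0]
    - [0.01,0.05,0]
    - [0.015,0.08,0]
    - [0.02,0.11,0]
    - [0.025,0.14,0]
    - [0.028,0.17,0]
    - [0.029,0.195,0]
    - [0.029,0.2,0]
  yaw: [7,14,21,28,34,34,34,34]

```text
time_s: 39.93
ee_pos: [562.2, 45.4, 198.7]
ee_rot: [180.0, -0.1, 94.2]
force: [-0.1, -0.6, -1.1]
gripper_width: 29.6
gripper_force: 40.0
```

Call:
send_rows:
  grip: [-1,-1]
  xyz:
    - [0,0,0]
    - [0,0,0]
  yaw: [0,0]

```text
time_s: 40.1
ee_pos: [562.2, 41.1, 198.5]
ee_rot: [180.0, 0.0, 94.0]
force: [-0.2, 0.0, -0.8]
gripper_width: 29.7
gripper_force: 40.0
```

```bash
python3 - <<'E'
from h import *
s=env.state();print(s['ee_pos'],s['ee_rot'],s['qpos'])
w=grab('wrist','w10')
T=lambda x,y,z:(559+x*.9973-y*.0732,89+x*.0732+y*.9973,z)
# inner rim edges along tub x at tub y=60,80 in wrist: print intensity profile, inner walls at x=+-96
hs=cv2.cvtColor(w['frame'],cv2.COLOR_RGB2GRAY)
for y in(40,70):
  for x in(-98,98):
    u,v=proj(w,T(x,y,146)); print(y,x,u,v, [int(t) for t in hs[int(v),max(0,int(u)-16):int(u)+17:2]] if 0<=v<420 else '')
E
```

```text
[562.23494348  41.08051114 198.46213907] [1.79993151e+02 4.71793118e-02 9.40376470e+01] [ 3.04037647e+00  1.68809511e+01  8.99957784e+01 -4.91726520e-02
  7.31156069e+01 -9.82994737e-01]
40 -98 127.5 79.3 [238, 238, 238, 207, 148, 148, 150, 145, 143, 142, 93, 32, 26, 25, 25, 27, 27]
40 98 435.8 78.4 [24, 26, 28, 27, 30, 27, 26, 54, 130, 144, 93, 79, 102, 104, 103, 103, 103]
70 -98 122.7 28.2 [11, 13, 16, 83, 137, 141, 143, 138, 139, 139, 99, 31, 27, 23, 23, 26, 27]
70 98 440.3 27.3 [26, 24, 27, 27, 24, 26, 25, 74, 138, 124, 71, 85, 98, 98, 99, 99, 98]
```

The rim edges match the tub model within 1 px. Lower the tongs between the walls.

Call:
send_rows:
  grip: [-1,-1,-1,-1,-1,-1,-1,-1]
  xyz:
    - [0,0,-0.03]
    - [0,0,-0.06]
    - [0,0,-0.09]
    - [0,0,-0.115]
    - [0,0,-0.13]
    - [0,0,-0.138]
    - [0,0,-0.14]
    - [0,0,-0.14]
  yaw: [0,0,0,0,0,0,0,0]

```text
time_s: 40.82
ee_pos: [562.8, 40.7, 58.3]
ee_rot: [180.0, 0.0, 93.9]
force: [0.6, 0.5, -0.6]
gripper_width: 29.8
gripper_force: 40.0
```

Call:
send_rows:
  grip: [-1,-1,-1,-1,-1,-1]
  xyz:
    - [0,0,-0.005]
    - [0,0,-0.01]
    - [0,0,-0.015]
    - [0,0,-0.02]
    - [0,0,-0.025]
    - [0,0,-0.025]
  yaw: [0,0,0,0,0,0]

```text
time_s: 41.32
ee_pos: [561.7, 41.5, 32.0]
ee_rot: [-179.9, -0.0, 94.0]
force: [0.1, 0.1, -2.0]
gripper_width: 29.6
gripper_force: 40.0
```

Call:
send_rows:
  grip: [-1,-1,-1,-1,-1,-1]
  xyz:
    - [0,0,-0.005]
    - [0,0,-0.01]
    - [0,0,-0.015]
    - [0,0,-0.02]
    - [0,0,-0.023]
    - [0,0,-0.023]
  yaw: [0,0,0,0,0,0]

```text
time_s: 41.82
ee_pos: [561.9, 41.5, 9.1]
ee_rot: [-179.9, -0.0, 94.0]
force: [0.5, -0.0, -1.0]
gripper_width: 30.2
gripper_force: 40.0
```

Call:
send_rows:
  grip: [-1,-1,-0.1,-0.1,-0.1,-0.1,-0.1,-0.1]
  xyz:
    - [0,0,-0.002]
    - [0,0,-0.002]
    - [0,0,-0.002]
    - [0,0,-0.002]
    - [0,0,0.005]
    - [0,0,0.03]
    - [0,0,0.065]
    - [0,0,0.1]
  yaw: [0,0,0,0,0,0,0,0]

```text
time_s: 42.48
ee_pos: [561.9, 41.4, 111.4]
ee_rot: [-179.9, 0.0, 94.0]
force: [0.2, 0.2, 0.8]
gripper_width: 41.0
gripper_force: 0.0
```

Call:
send_rows:
  grip: [0,1,1,1,1,1,1,1]
  xyz:
    - [0,0,0.035]
    - [0,-0.01,0.07]
    - [-0.01,-0.04,0.1]
    - [-0.02,-0.07,0.12]
    - [-0.03,-0.105,0.13]
    - [-0.04,-0.14,0.13]
    - [-0.05,-0.175,0.13]
    - [-0.06,-0.21,0.13]
  yaw: [-7,-14,-21,-28,-35,-42,-49,-56]

```text
time_s: 43.15
ee_pos: [501.9, -170.0, 241.6]
ee_rot: [179.9, -0.1, 37.7]
force: [0.7, -0.4, 0.8]
gripper_width: 89.2
gripper_force: 0.0
```

Call:
send_rows:
  grip: [1,1,1,1,1,1,1,1]
  xyz:
    - [-0.015,-0.03,0]
    - [-0.03,-0.06,0]
    - [-0.045,-0.09,0]
    - [-0.06,-0.12,0]
    - [-0.075,-0.145,0]
    - [-0.09,-0.165,0]
    - [-0.105,-0.168,0]
    - [-0.105,-0.168,0]
  yaw: [-7,-14,-21,-28,-35,-42,-48,-50]

```text
time_s: 43.82
ee_pos: [394.9, -337.8, 241.0]
ee_rot: [179.9, 0.0, -12.4]
force: [0.2, 0.7, 0.3]
gripper_width: 91.4
gripper_force: 0.0
```

```bash
cat > lidc.py <<'E'
from jars import *
def lids(pts,z=84):
    # wrist: union of amber + its lid -> centre of the fitted hull near each expected jar; lid found by Hough circles
    f=grab('wrist'); s=env.state(); print('tcp',s['ee_pos'].round(1),s['ee_rot'][2].round(1))
    g=cv2.medianBlur(cv2.cvtColor(f['frame'],cv2.COLOR_RGB2GRAY),5)
    for p in pts:
        u,v=proj(f,(*p,z)); d=np.linalg.norm(np.array([*p,z])-np.array(f['pose'])[:3,3]); r=23*f['fx']/d
        c=cv2.HoughCircles(g,cv2.HOUGH_GRADIENT,1.2,20,param1=80,param2=12,minRadius=int(r*.85),maxRadius=int(r*1.15))
        if c is not None: 
            for q in c[0]:
                if np.hypot(q[0]-u,q[1]-v)<45: print(p,'pix',u,v,'circle',q.round(1),onz(f,q[0],q[1],z))
E
python3 - <<'E'
from lidc import *
jars(('side','scene','wrist'))
lids([(438,-337),(470,-441)])
f=grab('scene');h=cv2.cvtColor(f['frame'],cv2.COLOR_RGB2HSV); m=cv2.inRange(h,(2,110,35),(20,255,255)); k,l,st,c=cv2.connectedComponentsWithStats(m)
for i in range(1,k):
    if 290<c[i][0]<395 and 160<c[i][1]<260 and st[i,4]>20: print('in tub',c[i],st[i,4],onz(f,*c[i],70))
E
```

```text
side [ 466.4 -447.3   31. ] radial 32.0 [(31, 31), (41, 9), (47, 104), (31, 34), (51, 134)]
side [ 436.3 -339.1   31. ] radial 43.0 [(56, 131), (39, 37), (41, 166), (43, 78), (39, 43)]
scene [ 471.5 -437.3   31. ] radial 22.0 [(33, 26), (51, 179), (39, 104), (46, 26), (66, 138)]
scene [ 447.5 -335.2   31. ] radial 16.0 [(77, 3), (25, 83), (34, 54), (39, 6), (56, 106)]
wrist [ 446.  -344.2   31. ] radial 160.0 [(48, 76), (33, 170), (49, 37)]
wrist [ 476.  -437.3   31. ] radial 99.0 [(51, 158), (25, 101), (43, 5), (23, 102), (24, 93)]
tcp [ 397.7 -336.5  240.7] -11.9
(438, -337) pix 274.6 143.0 circle [271.8 142.2  24.9] [ 439.2 -334.6   84. ]
(470, -441) pix 379.6 83.8 circle [381.   79.8  24.8] [ 473.1 -442.8   84. ]
(470, -441) pix 379.6 83.8 circle [355.8  91.8  26.2] [ 467.6 -418.9   84. ]
in tub [353.53846154 210.37762238] 143 [515.7 157.1  70. ]
```

Call:
send_rows:
  grip: [1,1,1,1,1,1,1,1]
  xyz:
    - [0.025,0.001,-0.01]
    - [0.042,0.0015,-0.035]
    - [0.042,0.0015,-0.07]
    - [0.042,0.0015,-0.105]
    - [0.042,0.0015,-0.135]
    - [0.042,0.0015,-0.155]
    - [0.042,0.0015,-0.16]
    - [0.042,0.0015,-0.16]
  yaw: [0,0,0,0,0,0,0,0]

```text
time_s: 44.73
ee_pos: [439.2, -334.0, 78.8]
ee_rot: [-179.9, 0.2, -11.9]
force: [0.3, -0.3, 0.8]
gripper_width: 91.3
gripper_force: 0.0
```

```bash
python3 - <<'E'
from lidc import *
lids([(439,-335)])
E
```

```text
tcp [ 440.2 -334.9   80.4] -11.9
(439, -335) pix 285.8 239.4 circle [286.2 229.8  39.2] [ 444.3 -336.3   84. ]
(439, -335) pix 285.8 239.4 circle [264.6 227.4  44.6] [ 448.  -325.2   84. ]
```

Call:
send_rows:
  grip: [1,1,1,1,1,1]
  xyz:
    - [0.003,0,-0.02]
    - [0.003,0,-0.04]
    - [0.003,0,-0.06]
    - [0.003,0,-0.072]
    - [0.003,0,-0.078]
    - [0.003,0,-0.078]
  yaw: [0,0,0,0,0,0]

```text
time_s: 45.28
ee_pos: [443.1, -335.3, 2.5]
ee_rot: [180.0, -0.0, -12.0]
force: [0.6, 0.2, 0.3]
gripper_width: 90.9
gripper_force: 0.0
```

Call:
send_rows:
  grip: [0.2,0.2,0,-0.2,-0.5,-1,-1,-1]
  xyz:
    - [0,0,0]
    - [0,0,0]
    - [0,0,0]
    - [0,0,0]
    - [0,0,0]
    - [0,0,0]
    - [0,0,0]
    - [0,0,0]
  yaw: [0,0,0,0,0,0,0,0]
  grip_force: 30

```text
time_s: 45.95
ee_pos: [442.8, -335.4, 2.5]
ee_rot: [180.0, -0.0, -12.0]
force: [-0.2, -1.4, 2.2]
gripper_width: 51.8
gripper_force: 30.0
```

Call:
send_rows:
  grip: [-1,-1,-1,-1,-1,-1,-1,-1]
  xyz:
    - [0,0,0.01]
    - [0,0,0.025]
    - [0,0,0.05]
    - [0,0,0.085]
    - [0,0,0.12]
    - [0,0.005,0.155]
    - [0.005,0.02,0.185]
    - [0.01,0.045,0.2]
  yaw: [0,0,0,0,0,3,7,11]

```text
time_s: 46.62
ee_pos: [453.9, -291.8, 206.6]
ee_rot: [179.7, -0.3, -0.9]
force: [0.6, -0.3, -0.9]
gripper_width: 51.9
gripper_force: 30.0
```

Call:
send_rows:
  grip: [-1,-1,-1,-1,-1,-1,-1,-1]
  xyz:
    - [0.005,0.035,0.005]
    - [0.01,0.07,0.005]
    - [0.015,0.105,0.005]
    - [0.02,0.14,0.005]
    - [0.03,0.175,0.005]
    - [0.037,0.21,0.005]
    - [0.045,0.245,0.005]
    - [0.05,0.275,0.005]
  yaw: [2,5,5,5,5,5,5,5]

```text
time_s: 47.28
ee_pos: [502.2, -12.5, 207.3]
ee_rot: [-180.0, 0.0, 4.0]
force: [0.6, -0.0, -1.6]
gripper_width: 51.9
gripper_force: 30.0
```

Call:
send_rows:
  grip: [-1,-1,-1,-1,-1,-1]
  xyz:
    - [0.004,0.015,0]
    - [0.007,0.028,0]
    - [0.009,0.036,0]
    - [0.009,0.036,0]
    - [0.009,0.036,0]
    - [0.009,0.036,0]
  yaw: [0,0,0,0,0,0]

```text
time_s: 47.78
ee_pos: [511.2, 20.2, 207.1]
ee_rot: [180.0, 0.0, 4.0]
force: [-0.3, -0.1, -0.4]
gripper_width: 51.9
gripper_force: 30.0
```

Call:
send_rows:
  grip: [-1,-1,-1,-1,-1,-1,-1,-1]
  xyz:
    - [0,0,-0.03]
    - [0,0,-0.06]
    - [0,0,-0.09]
    - [0,0,-0.12]
    - [0,0,-0.14]
    - [0,0,-0.155]
    - [0,0,-0.163]
    - [0,0,-0.165]
  yaw: [0,0,0,0,0,0,0,0]

```text
time_s: 48.45
ee_pos: [510.5, 20.1, 40.8]
ee_rot: [180.0, 0.2, 3.9]
force: [-0.0, 0.4, -1.9]
gripper_width: 52.1
gripper_force: 30.0
```

Call:
send_rows:
  grip: [-1,-1,-1,-1,-1]
  xyz:
    - [0,0,-0.003]
    - [0,0,-0.006]
    - [0,0,-0.009]
    - [0,0,-0.011]
    - [0,0,-0.011]
  yaw: [0,0,0,0,0]

```text
time_s: 48.87
ee_pos: [511.5, 21.0, 31.2]
ee_rot: [180.0, -0.0, 4.0]
force: [-0.1, -0.2, -2.3]
gripper_width: 51.9
gripper_force: 30.0
```

Call:
send_rows:
  grip: [-1,0.3,0.3,0.3,0.3,0.3,0.3,0.3]
  xyz:
    - [0,0,-0.001]
    - [0,0,-0.001]
    - [0,0,-0.001]
    - [0,0,-0.001]
    - [0,0,0.01]
    - [0,0,0.04]
    - [0,0,0.08]
    - [0,0,0.12]
  yaw: [0,0,0,0,0,0,0,0]

```text
time_s: 49.53
ee_pos: [510.6, 21.0, 152.0]
ee_rot: [-180.0, 0.1, 4.0]
force: [0.7, -0.5, -0.1]
gripper_width: 59.2
gripper_force: 0.0
```

Call:
send_rows:
  grip: [1,1,1,1,1,1,1,1]
  xyz:
    - [0,-0.02,0.03]
    - [0,-0.05,0.06]
    - [0,-0.085,0.08]
    - [-0.01,-0.12,0.08]
    - [-0.02,-0.155,0.08]
    - [-0.03,-0.19,0.08]
    - [-0.04,-0.225,0.08]
    - [-0.05,-0.26,0.08]
  yaw: [0,0,0,0,0,0,0,0]

```text
time_s: 50.2
ee_pos: [460.7, -240.5, 231.4]
ee_rot: [180.0, -0.0, 4.0]
force: [0.6, -0.2, 0.4]
gripper_width: 91.3
gripper_force: 0.0
```

Call:
send_rows:
  grip: [1,1,1,1,1,1,1,1]
  xyz:
    - [-0.008,-0.035,0]
    - [-0.016,-0.07,0]
    - [-0.022,-0.105,0]
    - [-0.027,-0.14,0]
    - [-0.031,-0.17,0]
    - [-0.031,-0.19,0]
    - [-0.031,-0.2,0]
    - [-0.031,-0.2,0]
  yaw: [1,2,2,2,2,2,2,2]

```text
time_s: 50.87
ee_pos: [430.2, -440.6, 230.5]
ee_rot: [180.0, 0.0, 5.9]
force: [0.5, -0.1, -0.5]
gripper_width: 91.3
gripper_force: 0.0
```

```bash
python3 - <<'E'
from lidc import *
jars(('side','scene','wrist'))
lids([(472,-441)])
f=grab('scene');h=cv2.cvtColor(f['frame'],cv2.COLOR_RGB2HSV); m=cv2.inRange(h,(2,110,35),(20,255,255)); k,l,st,c=cv2.connectedComponentsWithStats(m)
for i in range(1,k):
    if 290<c[i][0]<395 and 160<c[i][1]<260 and st[i,4]>20: print('in tub',c[i],st[i,4],onz(f,*c[i],70))
E
```

```text
side [ 466.6 -446.8   31. ] radial 32.0 [(31, 31), (42, 6), (45, 102), (31, 34), (51, 134)]
scene [ 472.3 -436.9   31. ] radial 22.0 [(27, 22), (51, 179), (39, 104), (42, 28), (69, 135)]
wrist [ 447.2 -423.3   31. ] radial 172.0 [(29, 40)]
wrist [ 487.4 -439.4   31. ] radial 44.0 [(22, 10), (54, 102), (26, 5), (48, 101)]
tcp [ 430.8 -437.5  231.3] 6.1
(472, -441) pix 291.8 142.8 circle [294.6 144.6  25.9] [ 470.6 -443.7   84. ]
in tub [353.55172414 210.37241379] 145 [515.6 157.1  70. ]
in tub [314.60204082 210.6122449 ] 98 [522.8  21.   70. ]
```

```bash
python3 - <<'E'
from h import *
f=grab('scene');g=grab('side')
print(tri(f,(134.0,162.6),g,(397.7,333.1)))
E
```

```text
(array([ 464.7, -585. ,  237.5]), np.float64(1.0))
```

Call:
send_rows:
  grip: [1,1,1,1,1,1,1,1]
  xyz:
    - [0.025,-0.001,-0.01]
    - [0.042,-0.002,-0.035]
    - [0.042,-0.002,-0.07]
    - [0.042,-0.002,-0.105]
    - [0.042,-0.002,-0.135]
    - [0.042,-0.002,-0.15]
    - [0.042,-0.002,-0.15]
    - [0.042,-0.002,-0.15]
  yaw: [1,2,2,2,2,2,2,2]

```text
time_s: 51.88
ee_pos: [472.6, -440.4, 80.9]
ee_rot: [-180.0, 0.0, 8.0]
force: [0.8, -0.7, -0.4]
gripper_width: 91.6
gripper_force: 0.0
```

Call:
send_rows:
  grip: [1,1,1,1,1,1]
  xyz:
    - [0,0,-0.02]
    - [0,0,-0.04]
    - [0,0,-0.06]
    - [0,0,-0.072]
    - [0,0,-0.078]
    - [0,0,-0.078]
  yaw: [0,0,0,0,0,0]

```text
time_s: 52.38
ee_pos: [472.7, -441.0, 3.1]
ee_rot: [-180.0, 0.0, 8.0]
force: [0.3, -0.1, 0.3]
gripper_width: 91.1
gripper_force: 0.0
```

Call:
send_rows:
  grip: [0.2,0.2,0,-0.2,-0.5,-1,-1,-1]
  xyz:
    - [0,0,0]
    - [0,0,0]
    - [0,0,0]
    - [0,0,0]
    - [0,0,0]
    - [0,0,0]
    - [0,0,0]
    - [0,0,0]
  yaw: [0,0,0,0,0,0,0,0]
  grip_force: 30

```text
time_s: 53.05
ee_pos: [472.7, -441.4, 3.4]
ee_rot: [179.9, -0.0, 8.0]
force: [-0.3, -1.0, 1.6]
gripper_width: 52.0
gripper_force: 30.0
```

Call:
send_rows:
  grip: [-1,-1,-1,-1,-1,-1,-1,-1]
  xyz:
    - [0,0,0.01]
    - [0,0,0.025]
    - [0,0,0.05]
    - [0,0,0.085]
    - [0,0,0.12]
    - [0,0.005,0.155]
    - [0.005,0.02,0.185]
    - [0.01,0.045,0.205]
  yaw: [0,0,0,0,0,0,0,0]

```text
time_s: 53.72
ee_pos: [482.9, -397.7, 211.6]
ee_rot: [179.8, -0.2, 7.9]
force: [1.5, -0.5, -2.4]
gripper_width: 52.1
gripper_force: 30.0
```

Call:
send_rows:
  grip: [-1,-1,-1,-1,-1,-1,-1,-1]
  xyz:
    - [0.008,0.035,0]
    - [0.016,0.07,0]
    - [0.024,0.105,0]
    - [0.032,0.14,0]
    - [0.04,0.175,0]
    - [0.048,0.21,0]
    - [0.056,0.245,0]
    - [0.064,0.28,0]
  yaw: [-1,-2,-3,-4,-4,-4,-4,-4]

```text
time_s: 54.38
ee_pos: [545.8, -114.0, 208.0]
ee_rot: [-180.0, 0.1, 4.0]
force: [0.5, -0.2, -3.5]
gripper_width: 52.0
gripper_force: 30.0
```

Call:
send_rows:
  grip: [-1,-1,-1,-1,-1,-1,-1,-1]
  xyz:
    - [0.01,0.035,0]
    - [0.02,0.07,0]
    - [0.03,0.105,0]
    - [0.04,0.14,0]
    - [0.05,0.175,0]
    - [0.058,0.2,0]
    - [0.064,0.212,0]
    - [0.064,0.214,0]
  yaw: [0,0,0,0,0,0,0,0]

```text
time_s: 55.05
ee_pos: [610.9, 100.4, 207.5]
ee_rot: [-180.0, 0.0, 4.2]
force: [1.0, -0.2, -3.7]
gripper_width: 51.8
gripper_force: 30.0
```

Call:
send_rows:
  grip: [-1,-1]
  xyz:
    - [0,0,0]
    - [0,0,0]
  yaw: [0,0]

```text
time_s: 55.22
ee_pos: [609.9, 96.7, 207.9]
ee_rot: [179.9, 0.1, 4.0]
force: [0.7, 0.5, -3.0]
gripper_width: 52.0
gripper_force: 30.0
```

Call:
send_rows:
  grip: [-1,-1,-1,-1,-1,-1,-1,-1]
  xyz:
    - [0,0,-0.03]
    - [0,0,-0.06]
    - [0,0,-0.09]
    - [0,0,-0.115]
    - [0,0,-0.13]
    - [0,0,-0.143]
    - [0,0,-0.15]
    - [0,0,-0.15]
  yaw: [0,0,0,0,0,0,0,0]

```text
time_s: 55.88
ee_pos: [609.1, 96.4, 56.7]
ee_rot: [180.0, 0.2, 3.9]
force: [0.8, 0.1, -2.5]
gripper_width: 51.9
gripper_force: 30.0
```

Call:
send_rows:
  grip: [-1,-1,-1,-1,-1,-1]
  xyz:
    - [0,0,-0.004]
    - [0,0,-0.008]
    - [0,0,-0.012]
    - [0,0,-0.016]
    - [0,0,-0.016]
    - [0,0,-0.016]
  yaw: [0,0,0,0,0,0]

```text
time_s: 56.38
ee_pos: [610.4, 98.0, 42.0]
ee_rot: [180.0, 0.0, 4.0]
force: [-0.7, -0.2, -2.3]
gripper_width: 51.7
gripper_force: 30.0
```

Call:
send_rows:
  grip: [-1,-1,-1,-1,-1]
  xyz:
    - [0,0,-0.004]
    - [0,0,-0.008]
    - [0,0,-0.01]
    - [0,0,-0.011]
    - [0,0,-0.011]
  yaw: [0,0,0,0,0]

```text
time_s: 56.8
ee_pos: [610.4, 98.0, 31.4]
ee_rot: [180.0, 0.0, 4.0]
force: [-1.5, -0.5, 1.9]
gripper_width: 52.0
gripper_force: 30.0
```

Call:
send_rows:
  grip: [0.3,0.3,0.3,0.3,0.3,0.3,0.3,0.3]
  xyz:
    - [0,0,0]
    - [0,0,0]
    - [0,0,0]
    - [0,0,0.01]
    - [0,0,0.04]
    - [0,0,0.075]
    - [0,0,0.11]
    - [0,0,0.145]
  yaw: [0,0,0,0,0,0,0,0]

```text
time_s: 57.47
ee_pos: [610.4, 98.0, 178.5]
ee_rot: [180.0, -0.0, 4.0]
force: [-0.1, 0.2, -0.0]
gripper_width: 59.3
gripper_force: 0.0
```

Call:
send_rows:
  grip: [0.3,0.3,0.3,0.3,0.3,0.3,0.3,0.3]
  xyz:
    - [-0.02,0,0.035]
    - [-0.05,0,0.07]
    - [-0.085,0,0.105]
    - [-0.12,0,0.14]
    - [-0.155,0,0.175]
    - [-0.19,0,0.19]
    - [-0.2,0,0.2]
    - [-0.2,0,0.2]
  yaw: [0,0,0,0,0,0,0,0]

```text
time_s: 58.13
ee_pos: [407.5, 98.2, 382.9]
ee_rot: [-179.9, -0.6, 4.1]
force: [1.5, -0.2, 0.7]
gripper_width: 59.0
gripper_force: 0.0
```

```bash
python3 - <<'E'
from lidc import *
print(env.state()['ee_pos'])
f=grab('scene');g=grab('side');w=grab('wrist','w12')
for n,F in(('scene',f),('side',g),('wrist',w)):
  h=cv2.cvtColor(F['frame'],cv2.COLOR_RGB2HSV); m=cv2.inRange(h,(2,110,35),(20,255,255)); k,l,st,c=cv2.connectedComponentsWithStats(m)
  for i in range(1,k):
    p=onz(F,*c[i],70)
    if st[i,4]>30 and 300<p[0]<720 and -560<p[1]<280: print(n,c[i].round(),st[i,4],p)
lids([(502,157),(511,21),(610,98)],112)
T=lambda x,y,z:(559+x*.9973-y*.0732,89+x*.0732+y*.9973,z)
def inv(p): d=np.array(p[:2])-[559,89]; return (d[0]*.9973+d[1]*.0732,-d[0]*.0732+d[1]*.9973)
print([np.round(inv(p),0) for p in((502,157),(511,21),(610,98))])
hs=cv2.cvtColor(w['frame'],cv2.COLOR_RGB2GRAY)
for y in(-120,-60,0,40,90,130):
    pts=[proj(w,T(x,y,45)) for x in range(-24,25,3)]
    print(y,[int(hs[int(v),int(u)]) if 0<=u<560 and 0<=v<420 else -1 for u,v in pts])
E
```

```text
[407.48640127  98.18711663 382.94775736]
scene [315. 208.] 138 [510.4  21.9  70. ]
scene [354. 210.] 144 [515.5 157.   70. ]
side [245. 195.] 295 [598.4  82.   70. ]
side [213. 195.] 62 [519.9 146.3  70. ]
side [398. 333.] 205 [ 563.8 -551.3   70. ]
wrist [294.  21.] 788 [590.4  97.6  70. ]
wrist [222.  73.] 70 [522.8 183.8  70. ]
wrist [249.  97.] 485 [496.1 148.8  70. ]
wrist [334. 109.] 554 [488.5  36.5  70. ]
wrist [363.  87.] 57 [518.8   2.8  70. ]
tcp [410.8  97.9 375.5] 4.0
(502, 157) pix 238.5 88.9 circle [237.   89.4  20. ] [501.3 158.8 112. ]
(502, 157) pix 238.5 88.9 circle [275.4  93.   19. ] [500.4 113.3 112. ]
(511, 21) pix 354.0 89.4 circle [348.6 102.6  19. ] [495.6  25.7 112. ]
(511, 21) pix 354.0 89.4 circle [369.  103.8  19. ] [495.9   1.3 112. ]
(610, 98) pix 295.5 -8.1 circle [327.   10.2  16.7] [593.9  61.1 112. ]
[array([-52.,  72.]), array([-53., -64.]), array([52.,  5.])]
-120 [77, 74, 63, 126, 166, 50, 52, 84, 120, 138, 135, 109, 75, 211, 237, 240, 239]
-60 [79, 78, 79, 138, 176, 92, 82, 125, 243, 244, 243, 174, 83, 212, 237, 243, 242]
0 [245, 244, 230, 142, 230, 243, 242, 175, 83, 80, 81, 67, 84, 183, 94, 42, 24]
40 [245, 244, 244, 231, 149, 217, 241, 174, 84, 81, 62, 71, 166, 99, 81, 84, 80]
90 [137, 77, 82, 81, 79, 79, 79, 138, 237, 244, 244, 244, 244, 243, 243, 244, 243]
130 [34, 37, 35, 34, 36, 37, 37, 70, 125, 135, 132, 133, 133, 132, 132, 132, 133]
```

All three jars and the tongs are in the tub, and no amber is left on the counter apart from the open jar and the cork. I go over the lid to the rib from behind.

Call:
send_rows:
  grip: [1,1,1,1,1,1,1,1]
  xyz:
    - [0.03,0.005,0.002]
    - [0.065,0.01,0.002]
    - [0.1,0.012,0.002]
    - [0.135,0.015,0.002]
    - [0.17,0.015,0.002]
    - [0.205,0.015,0.002]
    - [0.24,0.015,0.002]
    - [0.275,0.012,0.002]
  yaw: [0,0,0,0,0,0,0,0]

```text
time_s: 59.0
ee_pos: [687.9, 110.1, 374.8]
ee_rot: [180.0, 0.2, 4.0]
force: [0.9, -0.5, 0.0]
gripper_width: 91.1
gripper_force: 0.0
```

Call:
send_rows:
  grip: [1,1,1,1,1,1]
  xyz:
    - [0.03,-0.002,0]
    - [0.06,-0.005,0]
    - [0.08,-0.007,0]
    - [0.086,-0.007,0]
    - [0.086,-0.007,0]
    - [0.086,-0.007,0]
  yaw: [0,0,0,0,0,0]

```text
time_s: 59.5
ee_pos: [772.5, 102.8, 374.4]
ee_rot: [180.0, 0.3, 4.0]
force: [1.0, -0.2, 0.2]
gripper_width: 91.4
gripper_force: 0.0
```

Call:
send_rows:
  grip: [1,1,1,1,1,1,1]
  xyz:
    - [0,0,-0.03]
    - [0,0,-0.06]
    - [0,0,-0.09]
    - [0,0,-0.11]
    - [0,0,-0.122]
    - [0,0,-0.122]
    - [0,0,-0.122]
  yaw: [0,0,0,0,0,0,0]

```text
time_s: 60.08
ee_pos: [770.6, 103.1, 256.2]
ee_rot: [180.0, 0.1, 4.0]
force: [-0.1, -1.9, 0.8]
gripper_width: 91.2
gripper_force: 0.0
```

Call:
send_rows:
  grip: [1,1,1,1,1,1]
  xyz:
    - [-0.01,-0.001,0]
    - [-0.022,-0.002,0]
    - [-0.034,-0.003,0]
    - [-0.042,-0.003,0]
    - [-0.042,-0.003,0]
    - [-0.042,-0.003,0]
  yaw: [0,0,0,0,0,0]

```text
time_s: 60.58
ee_pos: [729.9, 100.2, 258.5]
ee_rot: [-180.0, -0.2, 4.0]
force: [0.4, 0.3, 0.2]
gripper_width: 91.4
gripper_force: 0.0
```

Call:
send_rows:
  grip: [0.1,0,-0.5,-1,-1,-1,-1,-1]
  xyz:
    - [0,0,0]
    - [0,0,0]
    - [0,0,0]
    - [0,0,0]
    - [0,0,0]
    - [0,0,0]
    - [0,0,0]
    - [0,0,0]
  yaw: [0,0,0,0,0,0,0,0]
  grip_force: 25

```text
time_s: 61.25
ee_pos: [729.6, 99.9, 255.9]
ee_rot: [180.0, 0.0, 4.0]
force: [0.9, -0.7, -0.8]
gripper_width: 43.8
gripper_force: 25.0
```

```bash
python3 - <<'E'
import numpy as np
c,s=np.cos(np.radians(4.2)),np.sin(np.radians(4.2)); r=167.7
P=lambda a:np.array([r*np.cos(a)*c,r*np.cos(a)*s,r*np.sin(a)])
st=np.arange(0,104.1,4); pts=[P(np.radians(65.3+d)) for d in st]
for k in range(0,len(st)-1,8):
    print(st[k],[[round(float(v)/1000,4) for v in p-pts[k]] for p in pts[k+1:k+9]])
E
```

```text
0.0 [[-0.0108, -0.0008, 0.0045], [-0.0218, -0.0016, 0.0083], [-0.0331, -0.0024, 0.0112], [-0.0446, -0.0033, 0.0134], [-0.0562, -0.0041, 0.0148], [-0.0678, -0.005, 0.0153], [-0.0795, -0.0058, 0.0151], [-0.0911, -0.0067, 0.014]]
32.0 [[-0.0115, -0.0008, -0.0019], [-0.0229, -0.0017, -0.0046], [-0.034, -0.0025, -0.0081], [-0.0449, -0.0033, -0.0123], [-0.0555, -0.0041, -0.0173], [-0.0656, -0.0048, -0.023], [-0.0754, -0.0055, -0.0295], [-0.0847, -0.0062, -0.0366]]
64.0 [[-0.0088, -0.0006, -0.0077], [-0.017, -0.0012, -0.016], [-0.0246, -0.0018, -0.0249], [-0.0316, -0.0023, -0.0343], [-0.0379, -0.0028, -0.0442], [-0.0435, -0.0032, -0.0544], [-0.0484, -0.0036, -0.0651], [-0.0525, -0.0039, -0.076]]
96.0 [[-0.0034, -0.0002, -0.0112], [-0.0059, -0.0004, -0.0226]]
```

Call:
send_rows:
  grip: [-1,-1,-1,-1,-1,-1,-1,-1]
  xyz:
    - [-0.011,-0.001,0.0045]
    - [-0.022,-0.0015,0.0085]
    - [-0.033,-0.0025,0.011]
    - [-0.0445,-0.0035,0.0135]
    - [-0.056,-0.004,0.015]
    - [-0.068,-0.005,0.0155]
    - [-0.0795,-0.006,0.015]
    - [-0.091,-0.0065,0.014]
  yaw: [0,0,0,0,0,0,0,0]

```text
time_s: 61.92
ee_pos: [640.3, 93.3, 269.8]
ee_rot: [180.0, -0.3, 4.0]
force: [5.3, -0.7, -4.0]
gripper_width: 43.7
gripper_force: 25.0
```

Call:
send_rows:
  grip: [-1,-1,-1,-1,-1,-1,-1,-1]
  xyz:
    - [-0.0115,-0.001,-0.002]
    - [-0.023,-0.0015,-0.0045]
    - [-0.034,-0.0025,-0.008]
    - [-0.045,-0.0035,-0.0125]
    - [-0.0555,-0.004,-0.0175]
    - [-0.0655,-0.005,-0.023]
    - [-0.0755,-0.0055,-0.0295]
    - [-0.0845,-0.006,-0.0365]
  yaw: [0,0,0,0,0,0,0,0]

```text
time_s: 62.58
ee_pos: [556.0, 87.1, 234.8]
ee_rot: [179.9, -0.4, 4.0]
force: [2.7, -1.8, 2.2]
gripper_width: 43.8
gripper_force: 25.0
```

Call:
send_rows:
  grip: [-1,-1,-1,-1,-1,-1,-1,-1]
  xyz:
    - [-0.009,-0.0005,-0.0075]
    - [-0.017,-0.001,-0.016]
    - [-0.0245,-0.002,-0.025]
    - [-0.0315,-0.0025,-0.0345]
    - [-0.038,-0.003,-0.044]
    - [-0.0435,-0.003,-0.0545]
    - [-0.0485,-0.0035,-0.065]
    - [-0.0525,-0.004,-0.076]
  yaw: [0,0,0,0,0,0,0,0]

```text
time_s: 63.25
ee_pos: [502.4, 83.2, 158.5]
ee_rot: [180.0, -0.2, 4.0]
force: [0.2, -0.7, 3.6]
gripper_width: 43.6
gripper_force: 25.0
```

Call:
send_rows:
  grip: [-1,-1,-1,-1,-1,-1,-1]
  xyz:
    - [-0.002,0,-0.0055]
    - [-0.0035,0,-0.011]
    - [-0.005,-0.0005,-0.017]
    - [-0.006,-0.0005,-0.0215]
    - [-0.006,-0.0005,-0.023]
    - [-0.006,-0.0005,-0.023]
    - [-0.006,-0.0005,-0.023]
  yaw: [0,0,0,0,0,0,0]

```text
time_s: 63.83
ee_pos: [497.0, 82.9, 138.2]
ee_rot: [180.0, -0.3, 4.0]
force: [-4.7, -3.3, 21.2]
gripper_width: 43.8
gripper_force: 25.0
```

Call:
send_rows:
  grip: [0.3,1,1,1,1,1,1,1]
  xyz:
    - [0,0,0.002]
    - [0,0,0.003]
    - [0,0,0.003]
    - [0,0,0.003]
    - [0,0,0.02]
    - [0,0,0.05]
    - [0,0,0.08]
    - [0,0,0.1]
  yaw: [0,0,0,0,0,0,0,0]

```text
time_s: 64.5
ee_pos: [496.0, 83.3, 236.4]
ee_rot: [-180.0, -0.1, 4.0]
force: [0.1, 0.4, 0.8]
gripper_width: 90.9
gripper_force: 0.0
```

Call:
send_rows:
  grip: [-1,-1,-1,-1,-1,-1,-1,-1]
  xyz:
    - [-0.02,-0.05,0]
    - [-0.02,-0.07,-0.02]
    - [-0.02,-0.075,-0.045]
    - [-0.02,-0.075,-0.065]
    - [-0.02,-0.075,-0.08]
    - [-0.02,-0.075,-0.09]
    - [-0.02,-0.075,-0.1]
    - [-0.02,-0.075,-0.1]
  yaw: [0,0,0,0,0,0,0,0]

```text
time_s: 65.17
ee_pos: [474.3, 8.2, 132.7]
ee_rot: [-180.0, 0.2, 4.0]
force: [1.2, 0.1, 0.4]
gripper_width: 40.6
gripper_force: 0.0
```

Call:
send_rows:
  grip: [-1,-1,-1,-1,-1,-1]
  xyz:
    - [0,0,0]
    - [0,0,-0.002]
    - [0,0,-0.004]
    - [0,0,-0.005]
    - [0,0,-0.006]
    - [0,0,-0.006]
  yaw: [0,0,0,0,0,0]

```text
time_s: 65.67
ee_pos: [475.5, 8.0, 128.6]
ee_rot: [180.0, -0.0, 4.0]
force: [-0.0, 0.3, -0.1]
gripper_width: 1.3
gripper_force: 0.0
```

Call:
send_rows:
  grip: [-1,-1,-1,-1]
  xyz:
    - [0,0,-0.001]
    - [0,0,-0.002]
    - [0,0,-0.003]
    - [0,0,-0.003]
  yaw: [0,0,0,0]

```text
time_s: 66.0
ee_pos: [475.7, 8.0, 126.9]
ee_rot: [180.0, -0.1, 4.0]
force: [-1.9, 0.6, 8.8]
gripper_width: 0.3
gripper_force: 4.4
```

The fingers meet the lid at 127 + 27 = 154 mm, the shut height. One firmer press, then retreat and check.

Call:
send_rows:
  grip: [-1,-1,-1,-1]
  xyz:
    - [0,0,-0.001]
    - [0,0,-0.002]
    - [0,0,-0.003]
    - [0,0,-0.003]
  yaw: [0,0,0,0]

```text
time_s: 66.33
ee_pos: [475.8, 8.0, 126.8]
ee_rot: [180.0, -0.1, 4.0]
force: [-7.5, 0.7, 28.0]
gripper_width: 0.5
gripper_force: 13.6
```

Call:
send_rows:
  grip: [-1,-1,-1,-1,-1,-1,-1,-1]
  xyz:
    - [0,0,0.02]
    - [0,0,0.05]
    - [0,0,0.085]
    - [0,0,0.12]
    - [-0.01,0,0.155]
    - [-0.03,0,0.19]
    - [-0.06,0,0.22]
    - [-0.08,0,0.25]
  yaw: [0,0,0,0,0,0,0,0]

```text
time_s: 67.0
ee_pos: [393.5, 8.0, 374.2]
ee_rot: [180.0, 0.0, 4.0]
force: [1.0, -0.5, 0.3]
gripper_width: 0.4
gripper_force: 0.0
```

Call:
send_rows:
  grip: [-1,-1,-1,-1]
  xyz:
    - [0,0,0]
    - [0,0,0]
    - [0,0,0]
    - [0,0,0]
  yaw: [0,0,0,0]

```text
time_s: 67.33
ee_pos: [395.4, 8.0, 371.0]
ee_rot: [-180.0, 0.2, 4.0]
force: [-1.0, -0.2, -0.6]
gripper_width: 0.4
gripper_force: 0.0
```

```bash
python3 - <<'E'
from h import *
g=grab('side','s9'); f=grab('scene','sc9')
b=cv2.cvtColor(g['frame'],cv2.COLOR_RGB2GRAY).astype(np.float32)
for ref in('side0','s3'):
  a=cv2.imread(f'pics/{ref}.png',0).astype(np.float32)
  for n,(y0,y1,x0,x1) in dict(corner=(205,265,235,310),left=(150,230,160,205),farR=(175,215,270,310)).items():
    print(ref,n,cv2.phaseCorrelate(a[y0:y1,x0:x1].copy(),b[y0:y1,x0:x1].copy()), np.abs(a-b)[y0:y1,x0:x1].mean().round(1))
for n,F,box in(('bowl',f,(404,183,452,225)),('garlic',f,(405,240,450,285)),('roundjar',f,(228,250,262,292)),('oil',f,(125,150,165,212))):
    x0,y0,x1,y1=box; r=cv2.imread('pics/scene0.png')[y0:y1,x0:x1].astype(int); c=F['frame'][y0:y1,x0:x1,::-1].astype(int); print(n,np.abs(r-c).mean().round(1))
h=cv2.cvtColor(f['frame'],cv2.COLOR_RGB2HSV)[183:225,404:452]; m=(h[...,1]<70)&(h[...,2]>90); print('grey px in bowl',m.sum(), np.argwhere(m).mean(0)+[183,404])
print(env.state()['ee_pos'],env.state()['time_s'])
E
```

```text
side0 corner ((0.5430541425260387, -0.06253671225786661), 0.7606000607808431) 12.9
side0 left ((0.44942568808265904, -0.08520234334982035), 0.9941860437393188) 1.4
side0 farR ((0.11141474039876442, -0.10951525295633857), 0.8365136517584324) 19.5
s3 corner ((0.44834629705307805, 0.010877814206846637), 0.9461982375250922) 2.2
s3 left ((0.5151295619448177, -0.04737382926805367), 0.9959921430216895) 2.3
s3 farR ((0.00319759387025087, -0.004920294491650878), 0.9983826730400324) 1.1
bowl 8.6
garlic 0.9
roundjar 9.6
oil 0.9
grey px in bowl 443 [203.53950339 429.46726862]
[395.56048309   7.99300887 370.98653909] 67.4333
```

```bash
python3 - <<'E'
from h import *
for n,lo in(('scene',(245,271)),('side',(344,217))):
    for tag,im in(('before',cv2.imread(f'pics/{n}0.png')),('now',grab(n)['frame'][:,:,::-1].copy())):
        m=cv2.inRange(cv2.cvtColor(im,cv2.COLOR_BGR2HSV),(3,120,40),(18,255,255)); k,l,s,c=cv2.connectedComponentsWithStats(m)
        for i in range(1,k):
            if np.hypot(*(c[i]-lo))<30 and s[i,4]>40: print(n,tag,s[i],c[i].round(1))
im=grab('scene')['frame'];h=cv2.cvtColor(im,cv2.COLOR_RGB2HSV)
m=((h[...,1]<70)&(h[...,2]>60)).astype(np.uint8)[185:225,406:450];k,l,s,c=cv2.connectedComponentsWithStats(m)
print([(list(s[i]),c[i].round()+[406,185]) for i in range(1,k) if s[i,4]>10])
E
```

```text
scene before [232 255  26  33 666] [245.4 270.8]
scene now [232 256  26  32 654] [245.4 271. ]
side before [333 198  27  42 883] [344.3 217.3]
side now [333 198  27  41 868] [344.4 217.1]
[([np.int32(30), np.int32(0), np.int32(14), np.int32(12), np.int32(78)], array([445., 188.])), ([np.int32(15), np.int32(10), np.int32(27), np.int32(17), np.int32(152)], array([439., 204.])), ([np.int32(0), np.int32(25), np.int32(28), np.int32(15), np.int32(133)], array([413., 220.]))]
```

The round jar hasn't moved (only the lighting on it changed), the pin is in the bowl, and the lid is shut. Handing in.

```bash
python3 -c "
from workcell import env
print(env.job_done())"
```

```text
the job is handed in; nothing more can be done
None
```

The job is handed in: the pin is in the clay bowl, the three spice jars and the tongs that were out are in the tub, the lid is shut, and the garlic keeper, round jar and oil bottle haven't moved.

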